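# Dry out the spent desiccant cartridges of the filament dryer

## Task

Some of the desiccant cartridges in the filament dryer have gone pink: push each pink one in until its latch lets go and it springs up, pull it out and put it in the well of the white regenerator, and leave the blue one latched where it is. When every pink cartridge is in the well, lower the vented cover plate over the regenerator's two locating pins, either way round, until it rests flush on the rim all round, then throw the red lever over to switch the heat on. Do not knock the glass jar or the steel bowl about.

Things in the scene. Friction and masses are not known exactly. Their poses are not given: they have to be found in the camera images.
- spent1_mid (a point): pink desiccant cartridge (spent): white box 40 (own x) x 24 (own y) x 60 mm tall (own z), 70 to 120 g, with a shallow pink cone dome on top (23 mm wide, 10 mm flat, 5 mm high). This point is the box's centre, 30 mm below its top face. It starts latched upright in a dryer bay, top face flush with the deck, only the dome proud. Three to five of the five are present (None: absent)
- spent2_mid (a point): pink desiccant cartridge (spent): white box 40 (own x) x 24 (own y) x 60 mm tall (own z), 70 to 120 g, with a shallow pink cone dome on top (23 mm wide, 10 mm flat, 5 mm high). This point is the box's centre, 30 mm below its top face. It starts latched upright in a dryer bay, top face flush with the deck, only the dome proud. Three to five of the five are present (None: absent)
- spent3_mid (a point): pink desiccant cartridge (spent): white box 40 (own x) x 24 (own y) x 60 mm tall (own z), 70 to 120 g, with a shallow pink cone dome on top (23 mm wide, 10 mm flat, 5 mm high). This point is the box's centre, 30 mm below its top face. It starts latched upright in a dryer bay, top face flush with the deck, only the dome proud. Three to five of the five are present (None: absent)
- spent4_mid (a point): pink desiccant cartridge (spent): white box 40 (own x) x 24 (own y) x 60 mm tall (own z), 70 to 120 g, with a shallow pink cone dome on top (23 mm wide, 10 mm flat, 5 mm high). This point is the box's centre, 30 mm below its top face. It starts latched upright in a dryer bay, top face flush with the deck, only the dome proud. Three to five of the five are present (None: absent)
- spent5_mid (a point): pink desiccant cartridge (spent): white box 40 (own x) x 24 (own y) x 60 mm tall (own z), 70 to 120 g, with a shallow pink cone dome on top (23 mm wide, 10 mm flat, 5 mm high). This point is the box's centre, 30 mm below its top face. It starts latched upright in a dryer bay, top face flush with the deck, only the dome proud. Three to five of the five are present (None: absent)
- good_mid (a point): blue desiccant cartridge (still dry): white box 40 (own x) x 24 (own y) x 60 mm tall (own z), 70 to 120 g, with a shallow blue cone dome on top (23 mm wide, 10 mm flat, 5 mm high). This point is the box's centre, 30 mm below its top face. It starts latched upright in a dryer bay, top face flush with the deck, only the dome proud. It must not be released or pulled
- dryer: dark grey filament dryer with six push-to-release bays, fixed; origin on the table below deck. A latched cartridge pushed down 4 mm at its dome (about 6 N, then a firm stop; 10 N is plenty) and let go rises 25 mm within half a second and stays up, so that its sides can be gripped above the deck; across its own x the deck is clear in front and behind
- deck (a point): middle of the row of bays, on the dryer's flat deck, 105 mm above the table. Own y runs along the row: bay centres at y = -100, -60, -20, 20, 60, 100 mm, bays 43 (x) x 27 (y) mm, cartridges square in them. Deck spans x +-48, y +-135 mm; behind it (+x) a low spool chamber, clear lid 2 mm below the deck. Which bay holds which varies; some are empty
- well (a point): centre of the floor of the fixed white regenerator's well, 18 mm above the table. The well is 100 (own x) x 184 (own y) x 72 mm deep, flat-floored, and takes five cartridges in a row along y
- seat (a point): centre of the regenerator's rim, 90 mm above the table, axes as the well's; the rim is 132 (x) x 232 (y) mm. Two steel locating pins, 10 mm in diameter with tapered tips, stand 26 mm above the rim at own y = +104 and -104 mm, x = 0
- cover_bar (a point): centre of the cover plate's black bar handle, 32 mm above the plate's underside, over its centre. The bar runs along own y: 16 mm thick (x), 90 mm long, 14 mm high, 20 mm clear above the plate. Seated, this point is 32 mm above seat, own y along the seat's (either way round)
- cover: aluminium cover plate, 130 (own x) x 232 (own y) x 5 mm, 0.3 to 0.55 kg, with small dark vents; locating holes at own y = +104 (round, 13 mm) and -104 mm (slot 13 x 16 mm). Origin at the centre of its underside. Starts lying flat on the table beyond the regenerator's +y end
- heat (a joint): heat switch: toggle lever with red ball on the control box at the regenerator's far side (+x). 0 = off, leaning to the regenerator's -y; 1.0 rad = on, leaning to its +y; it stays where it is left. Starts between 0 and 0.1; light friction (about 1.5 N at the ball)
- heat_tip (a point): centre of the lever's red ball, 26 mm in diameter, 45 mm from the hinge, which runs along the regenerator's x 82 mm above the table; the ball swings along the regenerator's y over about 43 mm, rising 6 mm half-way
- jar: glass jar with orange cap, 56 mm wide, 75 mm tall, beyond the regenerator; a bystander. Origin under its centre
- tin: round steel bowl, 84 mm wide, 35 mm tall, beyond the regenerator; a bystander. Origin under its centre

How it is judged:
By the outcome, as a careful person would: the job done as asked, in the order asked, and still so for the second after the job is handed in, with the robot touching nothing.
Of spent1, spent2, spent3, spent4, spent5 only 3 to 5 are there at a start; the rules pass over those that are not, and their reading is None.
At some moment in a run one of cover may be knocked a few centimetres aside while the robot is not near it.
Once in a run the grip may slacken for a moment while it holds something.
It also fails if it takes over 210 s, if anything falls off the work surface, if the arm or the gripper's body presses on something with over 40 N, if the wrist force passes 120 N, or if a joint passes its speed limit or range.

## Robot

A 6-joint arm with a two-finger parallel gripper is mounted at the origin on the work surface. World frame = base frame: x ahead of the robot, y to its left, z up, the work surface at z = 0. Lengths are in m, angles in degrees, forces in N, time in s.
With the tool pointing down it reaches from about 0.4 to 0.825 m from the base axis. Payload 7 kg.
Tool frame: the origin (TCP) lies between the finger pads; the fingertips stand 11 mm ahead of it and the grasp point (between the pads) lies 8 mm behind it; z points along the fingers, y is the direction in which the jaws open and shut (so a half turn about z gives the same grasp; the last joint's range is limited). The gripper opens to 88 mm and grips with 3 to 60 N. Pads are 19 mm wide; open, the fingers measure 130 mm over their backs; the gripper's body (78 mm by 193 mm) begins 47 mm behind the grasp point.
Start: joints at [93.627, 20.546, 0.682, 0, -70.136, -16.507], TCP at [0.15, 0.658, 0.238] pointing down, gripper open.
Joint ranges: [-176.03, 176.03], [-82.01, 121.73], [-58.28, 71.71], [-173.87, 95.51], [-174.79, -0.11], [-173.66, 173.66]. Speed limits (degrees/s): [136.94, 136.94, 172.46, 180, 180, 180].

## Interface

Orientations are given as [roll, pitch, yaw] about the fixed x, y, z axes, in that order (R = Rz(yaw) Ry(pitch) Rx(roll)).
In Python, from plant import r gives the robot as it stands.
- The arm moves only by the shell command python3 -m inch 'ROWS' [OPENING] [FORCE]. ROWS is JSON, a list of rows, each an object of numbers: "x", "y", "z": the shift along the tool's x, y, z as a fraction of full scale; "yaw": the turn about the tool's z as a fraction of full scale. In form: [{"x": .., "y": .., "z": .., "yaw": ..}, ...]. A call has 1 to 5 rows; each row shifts and turns the pose as measured when the row begins, along the tool's axes as they then stand; what a row does not reach is not made up. Full scale, the value 1, is 0.025 m for a shift and 4 degrees for a turn. A row lasts 1/12 s, in which the tool goes at most 41.7 mm and 7.16 degrees, less where a joint would pass 70% of its speed; a pose out of reach is approached as far as the arm can. A call with a number of a shift or a turn outside -1 to 1 is refused whole. A call with a gripper value outside its range is refused whole. OPENING is the opening, from -1 (shut) to 1 (fully open), set as the call begins (- or left out, the last holds). The fingers move at their own pace and stop on an object; FORCE is the grip in N (left out, the last holds). Time passes only in rows, so rows that do not move let the fingers close. It gives the time, the measured TCP pose, the force and the opening at its end, in the units of the state.
- r.get_state(): the state, without advancing time (a new reading comes with each control period).
- r.capture(name): name is "scene" or "top" or "wrist"; returns (picture, depth): 400x640x3 uint8, red, green, blue; 400x640 float32, m along the optical axis (not along the pixel's ray), 0 where there is no reading.
- r.camera_info(name): a dict with "mtx" (3x3 intrinsics, pixels), "pose" (4x4, takes a point from camera to world coordinates). Camera axes: x right, y down, z forward; pixel columns grow to the right and rows downward; lengths in m; the calibration is good to about 2 mm. A picture is of the moment at which its call begins: read the wrist's pose just before it. camera_info takes no time and is no camera call; for the wrist camera it gives the pose at the moment of the call.
- r.close_job(): hands the job in, once; it reports no verdict.
The state is a dict: "time_s": time; "joints": joint angles; "qd": joint speeds; "joint_torque": joint torques, N m; "tcp_pos": TCP position; "eef_rot": TCP orientation; "contact_force": force on the tool from outside, world axes, zero at the start; "moment": the same for the moment, N m; "gripper_width": finger opening in m.
Only numpy, scipy, OpenCV 4.12 (cv2) and the standard library are available. Lean on these libraries where they do the work, as an engineer would, in place of code of your own. Each camera call takes 0.05 s, during which the arm holds its last target. There are 200 camera calls.

## Working session

There is one attempt and no reset: what is moved stays moved. The work goes in short steps, Python scripts to look and compute and a shell command to move; the robot and the scene stay as the last step left them, time stands still between calls to the robot, and variables do not carry over. Pictures are saved under pics/ and viewed, about 12 in all and at most 16, crops included, and the job is handed in when it is done.

```bash
ls; mkdir -p pics; python3 - <<'E'
from plant import r
import cv2,numpy as np
s=r.get_state();print(s['time_s'],s['tcp_pos'],s['eef_rot'],s['gripper_width'])
for n in("scene","top"):
    p,d=r.capture(n);cv2.imwrite(f"pics/{n}0.png",p[:,:,::-1]);np.savez(f"{n}0.npz",p=p,d=d)
    c=r.camera_info(n);print(n,np.round(c["mtx"],1).tolist(),np.round(c["pose"],3).tolist())
E
```

```text
pics
0.0 [0.1503631  0.65754847 0.23663318] [ 1.79904773e+02 -8.02351158e-03 -1.28864811e+01] 0.0876057330326575
scene [[407.6, 0.0, 322.8], [0.0, 407.6, 191.7], [0.0, 0.0, 1.0]] [[0.089, 0.783, -0.616, 1.38], [0.996, -0.064, 0.063, -0.088], [0.009, -0.619, -0.786, 1.084], [0.0, 0.0, 0.0, 1.0]]
top [[450.4, 0.0, 323.4], [0.0, 450.4, 198.3], [0.0, 0.0, 1.0]] [[-0.0, -0.982, 0.188, 0.406], [-1.0, -0.001, -0.006, 0.002], [0.006, -0.188, -0.982, 1.206], [0.0, 0.0, 0.0, 1.0]]
```

View pics/top0.png

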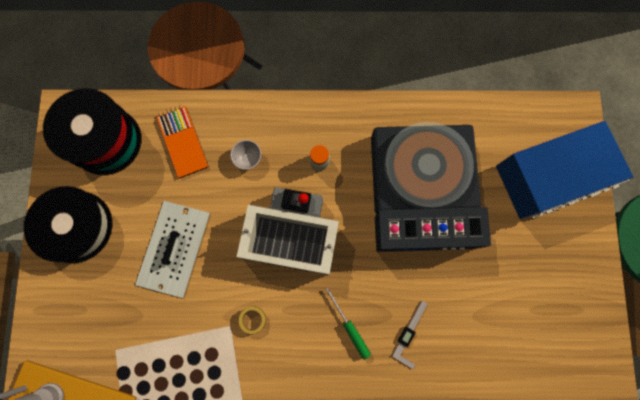

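View pics/scene0.png

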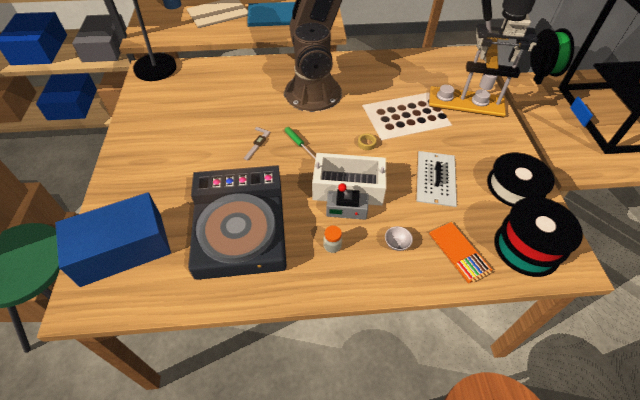

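Top view: pink domes at about (395,228), (427,228), (459,227), the blue one at (443,228), and empty bays at 411 and 475. The regenerator is at (288,238), the red ball at (303,198) and the cover bar at (172,247). That makes three pink cartridges.

```bash
cat > h.py <<'E'
import numpy as np,cv2
from plant import r
def ray(c,uv,z):
    P=np.array(c["pose"]);K=np.array(c["mtx"])
    uv=np.atleast_2d(uv).astype(float)
    d=np.c_[(uv-K[:2,2])/[K[0,0],K[1,1]],np.ones(len(uv))]@P[:3,:3].T
    return P[:3,3]+d*((z-P[2,3])/d[:,2])[:,None]
def cloud(c,d):
    v,u=np.mgrid[:400,:640];K=np.array(c["mtx"]);P=np.array(c["pose"])
    X=np.stack([(u-K[0,2])/K[0,0]*d,(v-K[1,2])/K[1,1]*d,d],-1)
    return X@P[:3,:3].T+P[:3,3]
def blobs(m,amin=8):
    n,l,s,c=cv2.connectedComponentsWithStats(m.astype(np.uint8));return [(s[i,4],c[i].round(1)) for i in range(1,n) if s[i,4]>=amin]
def plan(x=None,y=None,z=None,yaw=None):
    "total shift in tool units (1 = 25 mm / 4 deg) from the present pose"
    s=r.get_state();p=s['tcp_pos'];w=np.radians(s['eef_rot'][2])
    t=np.array([p[0] if x is None else x,p[1] if y is None else y,p[2] if z is None else z])-p
    dx=t[0]*np.cos(w)+t[1]*np.sin(w);dy=t[0]*np.sin(w)-t[1]*np.cos(w)
    dyaw=0 if yaw is None else -((yaw-s['eef_rot'][2]+180)%360-180)
    print("t",round(s['time_s'],2),"pos",np.round(p,4),"rot",np.round(s['eef_rot'],1),"need x %.2f y %.2f z %.2f yaw %.2f"%(dx/.025,dy/.025,-t[2]/.025,dyaw/4),"F",np.round(s['contact_force'],1),"w",round(s['gripper_width'],4))
E
python3 - <<'E'
from h import *
for n in("top","scene"):
    f=np.load(n+"0.npz");p=f['p'];d=f['d'];c=r.camera_info(n);X=cloud(c,d)
    h=cv2.cvtColor(p,cv2.COLOR_RGB2HSV);H,S,V=[h[...,i].astype(int) for i in range(3)]
    z=X[...,2]
    dz=(z>.095)&(z<.125)
    for nm,m in(("pink",dz&(H>150)&(H<177)&(S>70)&(V>120)),("blue",dz&(H>105)&(H<130)&(S>90)&(V>100)),):
        for a,q in blobs(m):
            print(n,nm,a,q,ray(c,q,.108)[0].round(4),X[int(q[1]),int(q[0])].round(3))
    red=((H<6)|(H>174))&(S>170)&(V>120)&(z>.09)&(z<.16)
    for a,q in blobs(red): print(n,"ball",a,q,ray(c,q,.125)[0].round(4),X[int(q[1]),int(q[0])].round(3))
    inr=(X[...,0]>.2)&(X[...,0]<.75)
    rim=inr&(z>.08)&(z<.1)&(S<70)&(V>110)
    cs,_=cv2.findContours(rim.astype(np.uint8),0,2)
    for k in cs:
        if cv2.contourArea(k)>400:
            R=cv2.minAreaRect(ray(c,k[:,0].astype(float),.09)[:,:2].astype(np.float32)); print(n,"rim",[np.round(t,4) for t in R])
    cov=inr&(z>-.02)&(z<.05)&(S<60)&(V>110)&(X[...,1]>.15)
    cs,_=cv2.findContours(cov.astype(np.uint8),0,2)
    for k in cs:
        if cv2.contourArea(k)>400:
            R=cv2.minAreaRect(ray(c,k[:,0].astype(float),.005)[:,:2].astype(np.float32)); print(n,"cover",[np.round(t,4) for t in R])
    bar=(X[...,1]>.2)&(z>.03)&(z<.06)&(V<60)&inr
    for a,q in blobs(bar): print(n,"bar",a,q,ray(c,q,.039)[0].round(4))
E
```

```text
top pink 60 [426.7 227.6] [ 0.5429 -0.2583  0.108 ] [ 0.544 -0.256  0.109]
top pink 58 [459.1 226.4] [ 0.5459 -0.3382  0.108 ] [ 0.547 -0.338  0.108]
top pink 61 [394.1 228.4] [ 0.5409 -0.1781  0.108 ] [ 0.542 -0.178  0.109]
top blue 5994 [573.2 165.2] [ 0.7016 -0.6359  0.108 ] [ 0.699 -0.629  0.119]
top blue 54 [443.1 226.8] [ 0.5449 -0.2988  0.108 ] [ 0.547 -0.299  0.107]
top ball 16 [121.  134.2] [0.7759 0.5027 0.125 ] [0.787 0.517 0.094]
top ball 51 [303.6 197.2] [0.6154 0.0439 0.125 ] [0.614 0.045 0.133]
top rim [array([0.5173, 0.0837]), array([0.231 , 0.1322]), np.float64(79.6272)]
top cover [array([0.5005, 0.3951]), array([0.1295, 0.2302]), np.float64(75.1966)]
top bar 206 [168.9 247.6] [0.4994 0.3936 0.039 ]
scene pink 33 [267.5 177.4] [ 0.5437 -0.1771  0.108 ] [ 0.545 -0.178  0.112]
scene pink 33 [241.9 179.3] [ 0.545  -0.2566  0.108 ] [ 0.545 -0.259  0.109]
scene pink 30 [215.9 181.6] [ 0.5478 -0.3364  0.108 ] [ 0.549 -0.338  0.113]
scene blue 29 [228.9 180.4] [ 0.5462 -0.2966  0.108 ] [ 0.545 -0.299  0.109]
scene blue 4327 [104.5 229. ] [ 0.6978 -0.6369  0.108 ] [ 0.706 -0.632  0.12 ]
scene ball 46 [341.8 187. ] [0.6147 0.0479 0.125 ] [0.62  0.045 0.131]
scene ball 262 [528.3 246.1] [0.8619 0.5305 0.125 ] [0.855 0.537 0.113]
scene rim [array([0.5212, 0.0847]), array([0.2318, 0.141 ]), np.float64(79.6542)]
scene cover [array([0.5015, 0.397 ]), array([0.1299, 0.2341]), np.float64(75.2789)]
scene cover [array([0.229 , 0.3734]), array([0.0975, 0.2925]), np.float64(9.7947)]
scene bar 55 [624.1 127.9] [0.3492 1.153  0.039 ]
scene bar 92 [438. 172.] [0.5077 0.3946 0.039 ]
```

```bash
R='' ; python3 -m inch '[{"x":1,"y":1},{"x":1,"y":1},{"x":1,"y":1},{"x":1,"y":1},{"x":1,"y":1}]' -1 30; python3 -m inch '[{"x":1,"y":1},{"x":1,"y":1},{"x":1,"y":1},{"x":1,"y":1},{"x":1,"y":1}]';python3 -m inch '[{"x":1,"y":1},{"x":1,"y":1},{"x":1,"y":1},{"x":1,"y":1},{"x":1,"y":1}]'; python3 -c "from h import *;plan(.54,-.178,.2,-88.3)"
```

```text
t 0.1 pos [0.1504 0.6576 0.2367] rot [179.9  -0.  -12.9] need x 22.64 y 29.11 z 1.47 yaw 18.85 F [0.  0.2 0.4] w 0.0875validation failed for argument at $[0]...
validation failed for argument at $[0]...
validation failed for argument at $[0]...
```

```bash
python3 -m inch '[{"x":1,"y":1,"z":0,"yaw":0},{"x":1,"y":1,"z":0,"yaw":0},{"x":1,"y":1,"z":0,"yaw":0},{"x":1,"y":1,"z":0,"yaw":0},{"x":1,"y":1,"z":0,"yaw":0}]' -1 30;  python3 -c "from h import *;plan(.54,-.178,.2,-88.3)"
```

```text
time_s: 0.52
tcp_pos: [0.2435, 0.5063, 0.2316]
eef_rot: [179.5, -0.1, -12.5]
contact_force: [1.0, 1.2, 0.8]
gripper_width: 0.0596
t 0.52 pos [0.2435 0.5063 0.2316] rot [ 1.795e+02 -1.000e-01 -1.250e+01] need x 17.51 y 24.15 z 1.26 yaw 18.95 F [1.  1.2 0.8] w 0.0596
```

```bash
python3 -m inch '[{"x":1,"y":1,"z":-0.05,"yaw":0},{"x":1,"y":1,"z":-0.05,"yaw":0},{"x":1,"y":1,"z":-0.05,"yaw":0},{"x":1,"y":1,"z":-0.05,"yaw":0},{"x":1,"y":1,"z":-0.05,"yaw":0}]' >/dev/null; python3 -m inch '[{"x":0.9,"y":1,"z":-0.05,"yaw":0},{"x":0.9,"y":1,"z":-0.05,"yaw":0},{"x":0.9,"y":1,"z":-0.05,"yaw":0},{"x":0.9,"y":1,"z":-0.05,"yaw":0},{"x":0.9,"y":1,"z":-0.05,"yaw":0}]' >/dev/null;python3 -m inch '[{"x":0.8,"y":1,"z":-0.05,"yaw":0},{"x":0.8,"y":1,"z":-0.05,"yaw":0},{"x":0.8,"y":1,"z":-0.05,"yaw":0},{"x":0.8,"y":1,"z":-0.05,"yaw":0},{"x":0.8,"y":1,"z":-0.05,"yaw":0}]' >/dev/null; python3 -m inch '[{"x":0.4,"y":1,"z":0,"yaw":0},{"x":0.4,"y":1,"z":0,"yaw":0},{"x":0.4,"y":1,"z":0,"yaw":0},{"x":0,"y":0,"z":0,"yaw":1},{"x":0,"y":0,"z":0,"yaw":1}]';  python3 -c "from h import *;plan(.54,-.178,.2,-88.3)"
```

```text
time_s: 2.18
tcp_pos: [0.5118, -0.0493, 0.2521]
eef_rot: [179.2, 0.1, -20.8]
contact_force: [-0.1, 0.4, 0.1]
gripper_width: -0.0001
t 2.18 pos [ 0.5118 -0.0493  0.2521] rot [ 1.792e+02  1.000e-01 -2.080e+01] need x 2.89 y 4.41 z 2.08 yaw 16.87 F [-0.1  0.4  0.1] w -0.0001
```

```bash
for i in 1 2 3; do python3 -m inch '[{"x":0,"y":0,"z":0,"yaw":1},{"x":0,"y":0,"z":0,"yaw":1},{"x":0,"y":0,"z":0,"yaw":1},{"x":0,"y":0,"z":0,"yaw":1},{"x":0,"y":0,"z":0,"yaw":1}]'>/dev/null; done;  python3 -c "from h import *;plan(.54,-.178,.2,-88.3)"
```

```text
t 3.43 pos [ 0.5072 -0.0519  0.2466] rot [178.9  -0.6 -84.2] need x 5.15 y -0.80 z 1.86 yaw 1.02 F [ 1.2 -0.  -0.1] w 0.0003
```

```bash
python3 -m inch '[{"x":1,"y":-0.3,"z":0.2,"yaw":1},{"x":1,"y":-0.3,"z":0.2,"yaw":0},{"x":1,"y":-0.3,"z":0.2,"yaw":0},{"x":1,"y":0,"z":0.2,"yaw":0},{"x":1,"y":0,"z":0.2,"yaw":0}]'>/dev/null; python3 -m inch '[{"x":0,"y":0,"z":0,"yaw":0},{"x":0,"y":0,"z":0,"yaw":0}]'; cat > look.py <<'E'
import sys
from h import *
s=r.get_state();c=r.camera_info("wrist");p,d=r.capture("wrist");n=sys.argv[1]
cv2.imwrite(f"pics/{n}.png",p[:,:,::-1]);np.savez(n+".npz",p=p,d=d,mtx=c["mtx"],pose=c["pose"])
h=cv2.cvtColor(p,cv2.COLOR_RGB2HSV);H,S,V=[h[...,i].astype(int) for i in range(3)];X=cloud(c,d)
print("cam",np.round(c["pose"],3).tolist())
near=X[...,2]<.2
for nm,m in(("pink",(H>150)&(H<177)&(S>70)&(V>120)&near),("blue",(H>105)&(H<130)&(S>90)&(V>100)&near)):
    for a,q in blobs(m,60): print(nm,a,q,X[int(q[1]),int(q[0])].round(4),ray(c,q,.108)[0].round(4))
plan(*[float(t) for t in sys.argv[2:]])
E
python3 look.py w1 .541 -.178 .2 -88.3
```

```text
time_s: 4.02
tcp_pos: [0.5342, -0.18, 0.2194]
eef_rot: [178.7, -0.6, -88.6]
contact_force: [0.2, 0.9, -0.2]
gripper_width: 0.0005
cam [[-0.999, -0.018, -0.027, 0.539], [-0.024, 0.969, 0.245, -0.247], [0.022, 0.246, -0.969, 0.367], [0.0, 0.0, 0.0, 1.0]]
pink 618 [306.7  16.2] [ 0.5468 -0.3379  0.1091] [ 0.5463 -0.3382  0.108 ]
pink 484 [308.1 116.1] [ 0.5441 -0.2591  0.1093] [ 0.544  -0.2591  0.108 ]
pink 379 [309.3 201.4] [ 0.542  -0.1808  0.1094] [ 0.5417 -0.1801  0.108 ]
blue 535 [307.4  68.2] [ 0.5455 -0.2985  0.1091] [ 0.5452 -0.2986  0.108 ]
t 4.07 pos [ 0.5341 -0.1796  0.2193] rot [178.7  -0.6 -88.5] need x -0.06 y -0.28 z 0.77 yaw -0.06 F [-0.3  0.3  0.4] w 0.0005
```

View pics/w1.png

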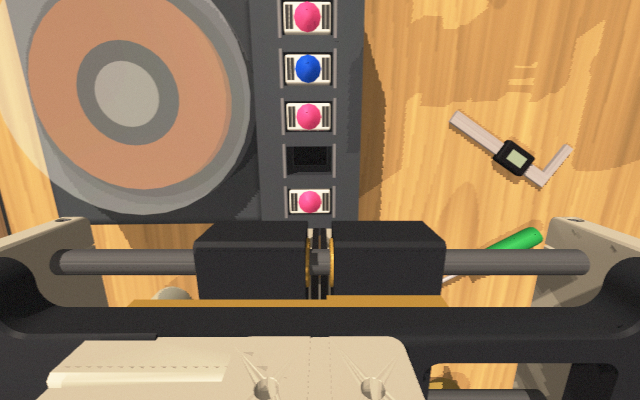

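The wrist view shows pink domes at (310,201), (308,116) and (307,16), with blue at (307,68). These agree with the top camera to 2 mm. I'll push the first one now.

```bash
python3 -m inch '[{"x":0,"y":-0.28,"z":0,"yaw":0},{"x":0,"y":0,"z":0.9,"yaw":0},{"x":0,"y":0,"z":0.9,"yaw":0},{"x":0,"y":0,"z":0.9,"yaw":0},{"x":0,"y":0,"z":0.6,"yaw":0}]'>/dev/null; python3 -m inch '[{"x":0,"y":0,"z":0.1,"yaw":0},{"x":0,"y":0,"z":0,"yaw":0}]'; python3 -c "from h import *;plan(.5417,-.18,.117,-88.3)"
```

```text
time_s: 4.65
tcp_pos: [0.5447, -0.1753, 0.1345]
eef_rot: [179.2, -0.6, -88.2]
contact_force: [0.9, 0.6, 0.3]
gripper_width: 0.0004
t 4.65 pos [ 0.5447 -0.1753  0.1345] rot [179.2  -0.6 -88.2] need x 0.18 y 0.12 z 0.70 yaw 0.03 F [0.9 0.6 0.3] w 0.0004
```

```bash
python3 -m inch '[{"x":0.18,"y":0.12,"z":0.1,"yaw":0},{"x":0,"y":0,"z":0.3,"yaw":0},{"x":0,"y":0,"z":0.1,"yaw":0},{"x":0,"y":0,"z":0.1,"yaw":0}]';python3 -m inch '[{"x":0,"y":0,"z":0.1,"yaw":0},{"x":0,"y":0,"z":0.1,"yaw":0}]';  python3 -c "from h import *;plan(.5417,-.18,.117,-88.3)"
```

```text
time_s: 4.98
tcp_pos: [0.5443, -0.1794, 0.1222]
eef_rot: [179.5, -0.7, -88.0]
contact_force: [-0.1, 0.6, -0.0]
gripper_width: 0.0005
time_s: 5.15
tcp_pos: [0.5449, -0.1796, 0.1181]
eef_rot: [179.6, -0.7, -88.0]
contact_force: [-1.0, 0.6, 3.9]
gripper_width: 0.0005
t 5.15 pos [ 0.5449 -0.1796  0.1181] rot [179.6  -0.7 -88. ] need x 0.01 y 0.13 z 0.04 yaw 0.07 F [-1.   0.6  3.9] w 0.0005
```

```bash
python3 -m inch '[{"x":0,"y":0.1,"z":0.1,"yaw":0}]'; python3 -m inch '[{"x":0,"y":0,"z":0.1,"yaw":0}]';  python3 -m inch '[{"x":0,"y":0,"z":0.1,"yaw":0}]'
```

```text
time_s: 5.23
tcp_pos: [0.5442, -0.18, 0.1169]
eef_rot: [179.8, -0.7, -88.0]
contact_force: [0.9, 2.3, 20.1]
gripper_width: 0.0004
time_s: 5.32
tcp_pos: [0.5459, -0.1805, 0.1169]
eef_rot: [-180.0, -0.8, -87.9]
contact_force: [-5.0, 2.9, 24.4]
gripper_width: 0.0001
time_s: 5.4
tcp_pos: [0.5463, -0.1809, 0.1169]
eef_rot: [-179.9, -0.9, -87.9]
contact_force: [-12.1, 4.5, 26.2]
gripper_width: 0.0005
```

```bash
python3 -m inch '[{"x":0,"y":0,"z":-1,"yaw":0},{"x":0,"y":0,"z":-1,"yaw":0},{"x":1,"y":0,"z":0,"yaw":0},{"x":1,"y":0,"z":0,"yaw":0},{"x":1,"y":0,"z":0,"yaw":0}]'>/dev/null; python3 -m inch '[{"x":0,"y":0,"z":0,"yaw":0},{"x":0,"y":0,"z":0,"yaw":0}]';python3 look.py w2 .544 -.2588 .122 -88.3
```

```text
time_s: 5.98
tcp_pos: [0.5496, -0.2576, 0.1728]
eef_rot: [-179.6, -1.0, -87.7]
contact_force: [0.3, -0.4, -1.1]
gripper_width: 0.0006
cam [[-0.999, -0.04, -0.003, 0.551], [-0.039, 0.97, 0.239, -0.323], [-0.007, 0.239, -0.971, 0.321], [0.0, 0.0, 0.0, 1.0]]
pink 722 [328.6 110.8] [ 0.5471 -0.3395  0.1089] [ 0.5466 -0.3391  0.108 ]
pink 527 [326.6 213.5] [ 0.545  -0.2614  0.1101] [ 0.5445 -0.2604  0.108 ]
blue 603 [327.6 164.2] [ 0.546  -0.3002  0.1089] [ 0.5455 -0.2999  0.108 ]
t 6.03 pos [ 0.5495 -0.2574  0.1727] rot [-179.6   -1.   -87.7] need x 0.05 y 0.22 z 2.03 yaw 0.15 F [0.1 0.5 0.4] w 0.0003
```

```bash
python3 -m inch '[{"x":0.08,"y":0.2,"z":0,"yaw":0.15},{"x":0,"y":0,"z":0.7,"yaw":0},{"x":0,"y":0,"z":0.7,"yaw":0},{"x":0,"y":0,"z":0.4,"yaw":0},{"x":0,"y":0,"z":0,"yaw":0}]';python3 -m inch '[{"x":0,"y":0,"z":0.1,"yaw":0},{"x":0,"y":0,"z":0,"yaw":0}]';  python3 -c "from h import *;plan(.5445,-.2595,.117,-88.3)"
```

```text
time_s: 6.45
tcp_pos: [0.5438, -0.2582, 0.1267]
eef_rot: [-179.5, -1.0, -88.3]
contact_force: [-1.0, 1.0, -1.3]
gripper_width: 0.0006
time_s: 6.62
tcp_pos: [0.5434, -0.2575, 0.1241]
eef_rot: [-179.6, -1.0, -88.3]
contact_force: [-0.5, 0.3, 0.2]
gripper_width: 0.0009
t 6.62 pos [ 0.5434 -0.2575  0.1241] rot [-179.6   -1.   -88.3] need x 0.08 y -0.04 z 0.28 yaw 0.00 F [-0.5  0.3  0.2] w 0.0009
```

```bash
python3 -m inch '[{"x":0.08,"y":0,"z":0.1,"yaw":0},{"x":0,"y":0,"z":0.1,"yaw":0},{"x":0,"y":0,"z":0.1,"yaw":0}]';python3 -m inch '[{"x":0,"y":0,"z":0.1,"yaw":0}]';  python3 -m inch '[{"x":0,"y":0,"z":0.08,"yaw":0}]'
```

```text
time_s: 6.87
tcp_pos: [0.5451, -0.2599, 0.1188]
eef_rot: [-179.4, -1.0, -88.2]
contact_force: [-0.2, 1.1, 3.7]
gripper_width: 0.0005
time_s: 6.95
tcp_pos: [0.5454, -0.2602, 0.1171]
eef_rot: [-179.4, -1.1, -88.2]
contact_force: [-5.2, 0.7, 21.2]
gripper_width: 0.0003
time_s: 7.03
tcp_pos: [0.5461, -0.2609, 0.1172]
eef_rot: [-179.3, -1.2, -88.2]
contact_force: [-8.1, 1.9, 23.1]
gripper_width: 0.0004
```

Next is the third dome, at (0.5468, -0.3388), passing over blue at height.

```bash
python3 -m inch '[{"x":0,"y":0,"z":-1,"yaw":0},{"x":0,"y":0,"z":-1,"yaw":0},{"x":1,"y":0,"z":0,"yaw":0},{"x":1,"y":0,"z":0,"yaw":0},{"x":1,"y":0,"z":0,"yaw":0}]'>/dev/null; python3 -m inch '[{"x":0,"y":0,"z":0,"yaw":0},{"x":0,"y":0,"z":0,"yaw":0}]';python3 look.py w3 .5468 -.339 .122 -88.3
```

```text
time_s: 7.62
tcp_pos: [0.5492, -0.3377, 0.1728]
eef_rot: [-179.0, -1.3, -88.1]
contact_force: [-0.0, -0.4, -0.2]
gripper_width: 0.0008
cam [[-0.999, -0.037, 0.009, 0.549], [-0.034, 0.971, 0.235, -0.403], [-0.017, 0.234, -0.972, 0.321], [0.0, 0.0, 0.0, 1.0]]
pink 538 [324.1 214. ] [ 0.5469 -0.3407  0.1093] [ 0.5468 -0.3403  0.108 ]
t 7.67 pos [ 0.5491 -0.3375  0.1727] rot [-179.    -1.3  -88. ] need x 0.06 y 0.10 z 2.03 yaw 0.07 F [0.2 0.6 0.4] w 0.0004
```

```bash
python3 -m inch '[{"x":0.1,"y":0.1,"z":0,"yaw":0.07},{"x":0,"y":0,"z":0.7,"yaw":0},{"x":0,"y":0,"z":0.7,"yaw":0},{"x":0,"y":0,"z":0.4,"yaw":0},{"x":0,"y":0,"z":0.1,"yaw":0}]';python3 -m inch '[{"x":0,"y":0,"z":0,"yaw":0},{"x":0.03,"y":0,"z":0.1,"yaw":0},{"x":0,"y":0,"z":0.1,"yaw":0}]';  python3 -c "from h import *;plan(.5468,-.3395,.117,-88.3)"
```

```text
time_s: 8.08
tcp_pos: [0.5477, -0.3392, 0.1248]
eef_rot: [-178.9, -1.3, -88.3]
contact_force: [-0.3, 0.2, 0.9]
gripper_width: 0.0004
time_s: 8.33
tcp_pos: [0.5481, -0.3392, 0.1201]
eef_rot: [-178.9, -1.3, -88.2]
contact_force: [-1.5, -0.1, 2.2]
gripper_width: 0.0002
t 8.33 pos [ 0.5481 -0.3392  0.1201] rot [-178.9   -1.3  -88.2] need x 0.01 y 0.05 z 0.13 yaw 0.03 F [-1.5 -0.1  2.2] w 0.0002
```

```bash
python3 -m inch '[{"x":0,"y":0,"z":0.1,"yaw":0}]';python3 -m inch '[{"x":0,"y":0,"z":0.1,"yaw":0}]';  python3 -m inch '[{"x":0,"y":0,"z":0.08,"yaw":0}]';python3 -m inch '[{"x":0,"y":0,"z":-1,"yaw":0},{"x":0,"y":0,"z":-1,"yaw":0},{"x":0,"y":0,"z":-0.8,"yaw":0},{"x":0,"y":0,"z":0,"yaw":0},{"x":0,"y":0,"z":0,"yaw":0}]' 1; python3 -m inch '[{"x":0,"y":0,"z":-0.5,"yaw":0},{"x":0,"y":0,"z":0,"yaw":0},{"x":0,"y":0,"z":0,"yaw":0}]'; python3 look.py w4 .5468 -.3395 .1345 -88.3; python3 - <<'E'
from h import *
p,d=r.capture("top");cv2.imwrite("pics/t4.png",cv2.resize(p[150:300,200:520,::-1],None,fx=2.4,fy=2.4))
E
```

```text
time_s: 8.42
tcp_pos: [0.5486, -0.3394, 0.1184]
eef_rot: [-178.9, -1.3, -88.1]
contact_force: [-0.9, -0.7, 2.0]
gripper_width: 0.0007
time_s: 8.5
tcp_pos: [0.5491, -0.3398, 0.1171]
eef_rot: [-178.8, -1.4, -88.1]
contact_force: [-4.5, 1.3, 21.1]
gripper_width: 0.0004
time_s: 8.58
tcp_pos: [0.5496, -0.3405, 0.1173]
eef_rot: [-178.7, -1.5, -88.1]
contact_force: [-5.4, 2.9, 18.2]
gripper_width: 0.0002
time_s: 9.0
tcp_pos: [0.548, -0.339, 0.1911]
eef_rot: [-178.7, -1.5, -88.1]
contact_force: [-0.2, 0.5, -0.9]
gripper_width: 0.0286
time_s: 9.25
tcp_pos: [0.5476, -0.3385, 0.2031]
eef_rot: [-178.6, -1.5, -88.1]
contact_force: [-1.2, 0.5, -1.2]
gripper_width: 0.048
cam [[-0.999, -0.037, 0.016, 0.546], [-0.033, 0.972, 0.231, -0.403], [-0.024, 0.23, -0.973, 0.352], [0.0, 0.0, 0.0, 1.0]]
pink 530 [322.9 213.9] [ 0.5474 -0.3413  0.1354] [ 0.5466 -0.3326  0.108 ]
pink 186 [322.5 294.3] [ 0.5448 -0.2661  0.1328] [ 0.5441 -0.2503  0.108 ]
blue 625 [103.7   6.6] [ 0.7176 -0.4919  0.1202] [ 0.7261 -0.4962  0.108 ]
blue 226 [323.  243.2] [ 0.5455 -0.3045  0.1087] [ 0.5455 -0.304   0.108 ]
t 9.3 pos [ 0.5478 -0.3386  0.2034] rot [-178.6   -1.5  -88.1] need x 0.03 y 0.04 z 2.75 yaw 0.05 F [ 0.6 -1.7  0.2] w 0.0519
```

View pics/w4.png

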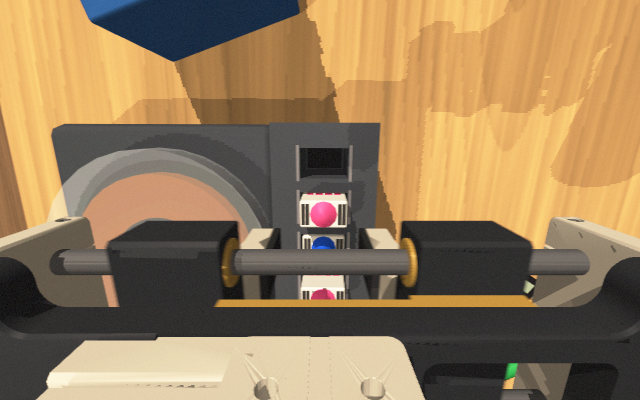

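The wrist view confirms the far pink cartridge has popped up, with its dome at (323,214) and z 0.135. The middle pink is also up, and blue is still flush at (323,243). I'll grasp the far one.

```bash
python3 -m inch '[{"x":0.05,"y":0.04,"z":0.8,"yaw":0.05},{"x":0,"y":0,"z":0.9,"yaw":0},{"x":0,"y":0,"z":0.9,"yaw":0},{"x":0,"y":0,"z":0.5,"yaw":0},{"x":0,"y":0,"z":0,"yaw":0}]' 1; python3 -c "from h import *;plan(.5468,-.340,.1195,-88.3)"
```

```text
time_s: 9.77
tcp_pos: [0.5483, -0.3419, 0.1207]
eef_rot: [-178.6, -1.5, -88.3]
contact_force: [-1.0, 0.2, -1.3]
gripper_width: 0.0858
t 9.77 pos [ 0.5483 -0.3419  0.1207] rot [-178.6   -1.5  -88.3] need x -0.08 y 0.06 z 0.05 yaw -0.01 F [-1.   0.2 -1.3] w 0.0858
```

```bash
python3 -m inch '[{"x":0,"y":0.06,"z":0,"yaw":0},{"x":0,"y":0,"z":0,"yaw":0},{"x":0,"y":0,"z":0,"yaw":0},{"x":0,"y":0,"z":0,"yaw":0},{"x":0,"y":0,"z":0,"yaw":0}]' -0.5 40;python3 -m inch '[{"x":0,"y":0,"z":0,"yaw":0},{"x":0,"y":0,"z":0,"yaw":0},{"x":0,"y":0,"z":0,"yaw":0}]'; python3 -m inch '[{"x":0,"y":0,"z":-0.5,"yaw":0},{"x":0,"y":0,"z":-0.8,"yaw":0},{"x":0,"y":0,"z":-1,"yaw":0},{"x":0,"y":0,"z":-1,"yaw":0},{"x":0,"y":0,"z":0,"yaw":0}]'; python3 -c "from h import *;plan(.53,-.1,.21,-100.4)"
```

```text
time_s: 10.18
tcp_pos: [0.5469, -0.3423, 0.1213]
eef_rot: [-178.7, -1.5, -88.3]
contact_force: [0.3, -0.8, 0.1]
gripper_width: 0.0598
time_s: 10.43
tcp_pos: [0.5477, -0.3425, 0.1234]
eef_rot: [-178.5, -1.6, -88.3]
contact_force: [1.0, -0.2, -1.6]
gripper_width: 0.0401
time_s: 10.85
tcp_pos: [0.545, -0.34, 0.207]
eef_rot: [-178.6, -1.5, -88.3]
contact_force: [0.7, 0.1, -0.4]
gripper_width: 0.0395
t 10.85 pos [ 0.545 -0.34   0.207] rot [-178.6   -1.5  -88.3] need x -9.61 y 0.32 z -0.12 yaw 3.02 F [ 0.7  0.1 -0.4] w 0.0395
```

```bash
python3 -m inch '[{"x":-0.5,"y":0.1,"z":-0.2,"yaw":0},{"x":-1,"y":0.1,"z":-0.1,"yaw":0},{"x":-1,"y":0.1,"z":0,"yaw":0},{"x":-1,"y":0,"z":0,"yaw":0},{"x":-1,"y":0,"z":0,"yaw":0}]';python3 -m inch '[{"x":-1,"y":0,"z":0,"yaw":0},{"x":-1,"y":0,"z":0,"yaw":0},{"x":-1,"y":0,"z":0,"yaw":0},{"x":-1,"y":0,"z":0,"yaw":0},{"x":-1,"y":0,"z":0,"yaw":0}]' >/dev/null; python3 -m inch '[{"x":-1,"y":0,"z":0,"yaw":0},{"x":-1,"y":0,"z":0,"yaw":0},{"x":-1,"y":0,"z":0,"yaw":0},{"x":-1,"y":0,"z":0,"yaw":0},{"x":-0.7,"y":0,"z":0,"yaw":0}]' >/dev/null; python3 -m inch '[{"x":0,"y":0,"z":0,"yaw":0.8},{"x":0,"y":0,"z":0,"yaw":0.8},{"x":0,"y":0,"z":0,"yaw":0.8},{"x":0,"y":0,"z":0,"yaw":0.6},{"x":0,"y":0,"z":0,"yaw":0}]';python3 -c "from h import *;plan(.5275,.1595,.21,-100.4)"
```

```text
time_s: 11.27
tcp_pos: [0.5325, -0.2262, 0.2114]
eef_rot: [-178.6, -1.5, -88.7]
contact_force: [0.5, -0.5, -0.7]
gripper_width: 0.0398
time_s: 12.52
tcp_pos: [0.5142, 0.0386, 0.1999]
eef_rot: [-178.7, -1.1, -100.9]
contact_force: [0.9, -0.0, -0.7]
gripper_width: 0.0398
t 12.52 pos [0.5142 0.0386 0.1999] rot [-178.7   -1.1 -100.9] need x -4.85 y 0.39 z -0.40 yaw -0.12 F [ 0.9 -0.  -0.7] w 0.0398
```

```bash
python3 -m inch '[{"x":-1,"y":0.08,"z":-0.1,"yaw":0},{"x":-1,"y":0.08,"z":-0.1,"yaw":0},{"x":-1,"y":0.08,"z":-0.1,"yaw":0},{"x":-1,"y":0.08,"z":0,"yaw":0},{"x":-0.7,"y":0.08,"z":0,"yaw":0}]' >/dev/null;python3 -m inch '[{"x":0,"y":0,"z":0,"yaw":0},{"x":0,"y":0,"z":0,"yaw":0}]'; python3 look.py w5 .5275 .1595 .1 -100.4; python3 - <<'E'
from h import *
f=np.load("w5.npz");c=dict(mtx=f['mtx'],pose=f['pose']);X=cloud(c,f['d']);p=f['p'];h=cv2.cvtColor(p,cv2.COLOR_RGB2HSV)
rim=(np.abs(X[...,2]-.09)<.006)&(h[...,1]<80)&(h[...,2]>100)
ex=np.array([np.cos(np.radians(-10.4)),np.sin(np.radians(-10.4))]);ey=np.array([-ex[1],ex[0]])
L=(X[rim][:,:2]-[.5178,.084]);l=np.c_[L@ex,L@ey]
for lo in np.arange(-.12,.12,.02):
    k=l[(l[:,1]>lo)&(l[:,1]<lo+.02)]
    if len(k)>30:
        hh=np.histogram(k[:,0],bins=np.arange(-.075,.08,.005))[0];print(round(lo,2),hh)
    
E
```

```text
time_s: 13.1
tcp_pos: [0.5226, 0.1606, 0.2034]
eef_rot: [-178.8, -1.1, -100.4]
contact_force: [-0.8, -0.0, -0.8]
gripper_width: 0.0398
cam [[-0.983, 0.172, 0.062, 0.508], [0.181, 0.956, 0.229, 0.097], [-0.02, 0.237, -0.971, 0.352], [0.0, 0.0, 0.0, 1.0]]
pink 94 [301.8 221.4] [0.5339 0.15   0.1759] [0.5432 0.171  0.108 ]
pink 117 [313.9 221.5] [0.526  0.1514 0.1758] [0.5321 0.1731 0.108 ]
pink 118 [326.6 221.6] [0.5174 0.1529 0.1758] [0.5206 0.1752 0.108 ]
pink 102 [338.8 221.7] [0.5096 0.1545 0.1752] [0.5095 0.1773 0.108 ]
t 13.15 pos [0.5227 0.1603 0.2034] rot [-178.8   -1.1 -100.5] need x -0.00 y -0.20 z 4.14 yaw -0.02 F [ 0.6 -0.7 -1.1] w 0.0397
-0.1 [  0   1 131 134 133  79  55  49  53  53  53  53  53  57  54  56  55  56
  56  59  57  58  58  60  57 145 142 137  49   0]
-0.08 [  0   1 153 159 154  47   0   0   0   0   0   0   0   0   0   0   0   0
   0   0   0   0   0   0   0 173 151 152  52   0]
-0.06 [  0   7 144 150 146  42   0   0   0   0   0   0   0   0   0   0   0   0
   0   0   0   0   0   0   0 156 140 140  45   0]
-0.04 [  0   9 135 138 133  45   0   0   0   0   0   0   
[... 236 characters left out ...]
0   0   0   0   0   0   0   0   0   0   0
   0   0   0   0   0   0   0 132 120 113  44   0]
0.02 [  0   5 120 113 119  34   0   0   0   0   0   0   0   0   0   0   0   0
   0   0   0   0   0   0   0 115 113 109  40   0]
0.04 [  0   3 106 112 110  31   0   0   0   0   0   0   0   0   0   0   0   0
   0   0   0   0   0   0   0 115 109 102  41   0]
0.06 [  0   4 101 102 105  34   0   0   0   0   0   0   0   0   0   0   0   0
   0   0   0   0   0   0   0 116 102  99  38   0]
0.08 [  0   4  99  98  97  68  50  29   0   0   0   0   0   0   0   0   0   0
   5  42  49  47  47  50  46 102  96  86  27   0]
0.1 [ 0  1  9 10 10 13 10  4  0  0  0  0  0  0  0  0  0  0  0 11 17 15 13 10
 13 15 43 42  0  0]
```

View pics/w5.png

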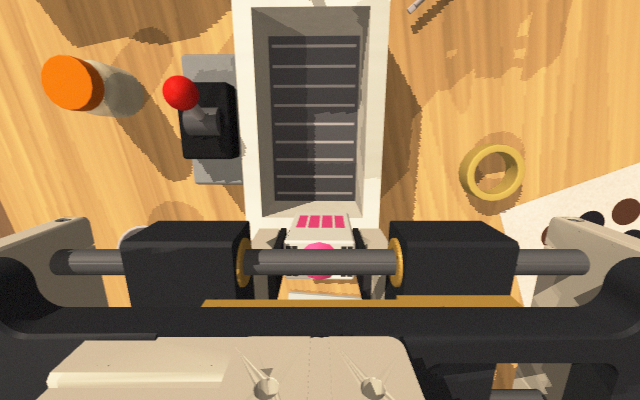

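```bash
python3 -m inch '[{"x":0,"y":-0.2,"z":0,"yaw":0},{"x":0,"y":0,"z":0.5,"yaw":0},{"x":0,"y":0,"z":0.5,"yaw":0},{"x":0,"y":0,"z":0.5,"yaw":0},{"x":0,"y":0,"z":0,"yaw":0}]';  python3 -c "from h import *;plan(.5275,.1595,.075,-100.4)"
```

```text
time_s: 13.57
tcp_pos: [0.5291, 0.1549, 0.1658]
eef_rot: [-178.8, -1.0, -100.5]
contact_force: [-1.6, -0.4, -2.9]
gripper_width: 0.0396
t 13.57 pos [0.5291 0.1549 0.1658] rot [-178.8   -1.  -100.5] need x -0.17 y 0.09 z 3.63 yaw -0.02 F [-1.6 -0.4 -2.9] w 0.0396
```

```bash
python3 -m inch '[{"x":-0.17,"y":0.07,"z":0,"yaw":0},{"x":-0.02,"y":0,"z":0.6,"yaw":0},{"x":-0.02,"y":0,"z":0.6,"yaw":0},{"x":-0.02,"y":0,"z":0.6,"yaw":0},{"x":0,"y":0,"z":0,"yaw":0}]';  python3 -c "from h import *;plan(.5275,.1595,.075,-100.4)"
```

```text
time_s: 13.98
tcp_pos: [0.53, 0.1549, 0.1291]
eef_rot: [-178.6, -1.3, -100.5]
contact_force: [0.1, 0.2, -1.2]
gripper_width: 0.0398
t 13.98 pos [0.53   0.1549 0.1291] rot [-178.6   -1.3 -100.5] need x -0.16 y 0.13 z 2.17 yaw -0.02 F [ 0.1  0.2 -1.2] w 0.0398
```

```bash
python3 -m inch '[{"x":-0.2,"y":0.12,"z":0,"yaw":0},{"x":-0.03,"y":0.02,"z":0.6,"yaw":0},{"x":-0.03,"y":0.02,"z":0.6,"yaw":0},{"x":-0.03,"y":0,"z":0.6,"yaw":0},{"x":0,"y":0,"z":0,"yaw":0}]';  python3 -c "from h import *;plan(.5275,.1595,.075,-100.4)"
```

```text
time_s: 14.4
tcp_pos: [0.5284, 0.1562, 0.0978]
eef_rot: [-178.3, -1.8, -100.4]
contact_force: [0.3, 0.8, -1.9]
gripper_width: 0.0395
t 14.4 pos [0.5284 0.1562 0.0978] rot [-178.3   -1.8 -100.4] need x -0.13 y 0.06 z 0.91 yaw 0.01 F [ 0.3  0.8 -1.9] w 0.0395
```

```bash
python3 -m inch '[{"x":-0.1,"y":0.06,"z":0.4,"yaw":0},{"x":0,"y":0,"z":0.4,"yaw":0},{"x":0,"y":0,"z":0.1,"yaw":0},{"x":0,"y":0,"z":0,"yaw":0}]';  python3 -c "from h import *;plan(.5275,.1595,.075,-100.4)"
```

```text
time_s: 14.73
tcp_pos: [0.53, 0.1556, 0.0815]
eef_rot: [-178.0, -1.9, -100.3]
contact_force: [-0.3, -0.4, -1.5]
gripper_width: 0.0397
t 14.73 pos [0.53   0.1556 0.0815] rot [-178.    -1.9 -100.3] need x -0.14 y 0.13 z 0.26 yaw 0.02 F [-0.3 -0.4 -1.5] w 0.0397
```

```bash
python3 -m inch '[{"x":-0.1,"y":0.1,"z":0.25,"yaw":0},{"x":0,"y":0,"z":0.1,"yaw":0},{"x":0,"y":0,"z":0.1,"yaw":0},{"x":0,"y":0,"z":0,"yaw":0}]';  python3 -c "from h import *;plan(.5275,.1595,.075,-100.4)"
```

```text
time_s: 15.07
tcp_pos: [0.5279, 0.156, 0.0709]
eef_rot: [-178.0, -2.1, -100.4]
contact_force: [-0.7, -2.6, -2.8]
gripper_width: 0.0399
t 15.07 pos [0.5279 0.156  0.0709] rot [-178.    -2.1 -100.4] need x -0.13 y 0.04 z -0.16 yaw 0.00 F [-0.7 -2.6 -2.8] w 0.0399
```

```bash
python3 -m inch '[{"x":0,"y":0,"z":0,"yaw":0},{"x":0,"y":0,"z":0,"yaw":0},{"x":0,"y":0,"z":0,"yaw":0}]' 0.12; python3 -m inch '[{"x":0,"y":0,"z":-0.4,"yaw":0},{"x":0,"y":0,"z":-0.6,"yaw":0},{"x":0,"y":0,"z":-1,"yaw":0},{"x":0,"y":0,"z":-1,"yaw":0},{"x":0,"y":0,"z":-1,"yaw":0}]'; python3 -m inch '[{"x":0,"y":0,"z":-1,"yaw":0},{"x":0,"y":0,"z":-0.5,"yaw":0},{"x":0,"y":0,"z":0,"yaw":0}]'; python3 look.py w6 .5445 -.2595 .2 -88.3
```

```text
time_s: 15.32
tcp_pos: [0.5296, 0.1584, 0.0718]
eef_rot: [-177.9, -1.9, -100.3]
contact_force: [0.0, -0.1, 0.5]
gripper_width: 0.0484
time_s: 15.73
tcp_pos: [0.5246, 0.1624, 0.1733]
eef_rot: [-178.2, -2.2, -100.3]
contact_force: [0.9, 0.8, -0.1]
gripper_width: 0.0489
time_s: 15.98
tcp_pos: [0.5262, 0.1663, 0.222]
eef_rot: [-177.7, -1.7, -100.2]
contact_force: [0.3, 0.5, -0.7]
gripper_width: 0.049
cam [[-0.983, 0.163, 0.079, 0.509], [0.176, 0.96, 0.216, 0.104], [-0.041, 0.227, -0.973, 0.371], [0.0, 0.0, 0.0, 1.0]]
pink 64 [320.9 138.1] [0.522  0.1042 0.0383] [0.5185 0.1045 0.108 ]
pink 102 [311.9 171.5] [0.5393 0.1403 0.0412] [0.5324 0.1337 0.108 ]
pink 123 [318.6 170.8] [0.5308 0.1406 0.0414] [0.526  0.1341 0.108 ]
pink 118 [325.8 170. ] [0.5225 0.1418 0.0429] [0.5191 0.1345 0.108 ]
pink 102 [332.6 170.6] [0.5143 0.1434 0.0419] [0.5128 0.1362 0.108 ]
t 16.03 pos [0.526  0.1662 0.2212] rot [-177.7   -1.7 -100.2] need x 16.63 y -3.74 z 0.85 yaw -2.98 F [ 0.1 -0.5  1. ] w 0.0492
```

View pics/w6.png

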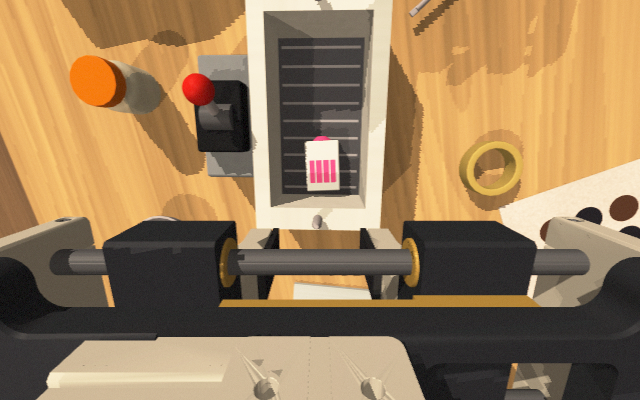

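The first cartridge is in the well but has tipped over. It lies flat at (322,165), well below the rim, with its dome end at local y of about +0.02. There is room for the other two at the −y end. Going for the middle pink.

```bash
for i in 1 2 3; do python3 -m inch '[{"x":1,"y":-0.24,"z":0,"yaw":-0.2},{"x":1,"y":-0.2,"z":0,"yaw":-0.2},{"x":1,"y":-0.2,"z":0,"yaw":-0.2},{"x":1,"y":-0.15,"z":0,"yaw":-0.2},{"x":1,"y":-0.1,"z":0,"yaw":-0.2}]' 1 >/dev/null; done; python3 -m inch '[{"x":0,"y":0,"z":0,"yaw":0},{"x":0,"y":0,"z":0,"yaw":0}]'; python3 look.py w7 .5445 -.2595 .2 -88.3
```

```text
time_s: 17.45
tcp_pos: [0.5593, -0.2279, 0.2257]
eef_rot: [-178.9, -1.9, -87.4]
contact_force: [-0.3, -0.2, -0.4]
gripper_width: 0.0876
cam [[-0.999, -0.049, 0.009, 0.56], [-0.046, 0.974, 0.223, -0.291], [-0.019, 0.223, -0.975, 0.375], [0.0, 0.0, 0.0, 1.0]]
pink 480 [340.3 175.1] [ 0.5447 -0.2599  0.1351] [ 0.5427 -0.2563  0.108 ]
blue 428 [340.3 129.4] [ 0.5457 -0.2995  0.1082] [ 0.5454 -0.2991  0.108 ]
t 17.5 pos [ 0.5592 -0.2276  0.2256] rot [-178.9   -1.9  -87.3] need x 1.25 y 0.65 z 1.02 yaw 0.24 F [ 0.7  0.9 -0.1] w 0.0876
```

```bash
python3 -m inch '[{"x":0.65,"y":0.3,"z":0.2,"yaw":0.24},{"x":0.6,"y":0.3,"z":0.4,"yaw":0},{"x":0,"y":0,"z":0.5,"yaw":0},{"x":0,"y":0,"z":0.5,"yaw":0},{"x":0,"y":0,"z":0,"yaw":0}]';  python3 -c "from h import *;plan(.5445,-.26,.1205,-88.3)"
```

```text
time_s: 17.92
tcp_pos: [0.5454, -0.2577, 0.1842]
eef_rot: [-178.9, -1.9, -88.2]
contact_force: [-1.1, 0.0, 0.3]
gripper_width: 0.0876
t 17.92 pos [ 0.5454 -0.2577  0.1842] rot [-178.9   -1.9  -88.2] need x 0.09 y 0.04 z 2.55 yaw 0.04 F [-1.1  0.   0.3] w 0.0876
```

```bash
python3 -m inch '[{"x":0.09,"y":0.04,"z":0.5,"yaw":0},{"x":0,"y":0,"z":0.8,"yaw":0},{"x":0,"y":0,"z":0.8,"yaw":0},{"x":0,"y":0,"z":0.4,"yaw":0},{"x":0,"y":0,"z":0,"yaw":0}]';  python3 -c "from h import *;plan(.5445,-.26,.1205,-88.3)"
```

```text
time_s: 18.33
tcp_pos: [0.5473, -0.2582, 0.1226]
eef_rot: [-178.7, -1.9, -87.9]
contact_force: [-0.4, -0.2, 0.3]
gripper_width: 0.0877
t 18.33 pos [ 0.5473 -0.2582  0.1226] rot [-178.7   -1.9  -87.9] need x 0.07 y 0.11 z 0.09 yaw 0.11 F [-0.4 -0.2  0.3] w 0.0877
```

```bash
python3 -m inch '[{"x":0.07,"y":0.11,"z":0.1,"yaw":0},{"x":0,"y":0,"z":0,"yaw":0},{"x":0,"y":0,"z":0,"yaw":0},{"x":0,"y":0,"z":0,"yaw":0},{"x":0,"y":0,"z":0,"yaw":0}]' -0.5 50 ;python3 -m inch '[{"x":0,"y":0,"z":0,"yaw":0},{"x":0,"y":0,"z":0,"yaw":0},{"x":0,"y":0,"z":0,"yaw":0}]'; python3 -m inch '[{"x":0,"y":0,"z":-0.5,"yaw":0},{"x":0,"y":0,"z":-0.8,"yaw":0},{"x":0,"y":0,"z":-1,"yaw":0},{"x":0,"y":0,"z":-1,"yaw":0},{"x":0,"y":0,"z":-0.5,"yaw":0}]'; python3 -c "from h import *;plan(.504,.0132,.22,-100.4)"
```

```text
time_s: 18.75
tcp_pos: [0.5464, -0.2594, 0.1239]
eef_rot: [-178.5, -2.0, -87.7]
contact_force: [1.3, 0.4, -0.1]
gripper_width: 0.0596
time_s: 19.0
tcp_pos: [0.5454, -0.2596, 0.1251]
eef_rot: [-178.6, -2.0, -87.8]
contact_force: [-9.1, -0.1, 1.5]
gripper_width: 0.0402
time_s: 19.42
tcp_pos: [0.5414, -0.2562, 0.2191]
eef_rot: [-178.9, -1.9, -87.8]
contact_force: [1.3, -0.4, -0.4]
gripper_width: 0.0398
t 19.42 pos [ 0.5414 -0.2562  0.2191] rot [-178.9   -1.9  -87.8] need x -10.83 y 1.09 z -0.04 yaw 3.14 F [ 1.3 -0.4 -0.4] w 0.0398
```

```bash
for i in 1 2; do python3 -m inch '[{"x":-1,"y":0.05,"z":0,"yaw":0.3},{"x":-1,"y":0.05,"z":0,"yaw":0.3},{"x":-1,"y":0.08,"z":0,"yaw":0.3},{"x":-1,"y":0.08,"z":0,"yaw":0.3},{"x":-1,"y":0.1,"z":0,"yaw":0.3}]' >/dev/null; done; python3 -m inch '[{"x":0,"y":0,"z":0,"yaw":0},{"x":0,"y":0,"z":0,"yaw":0}]'; python3 look.py w8 .502 .0137 .08 -100.4
```

```text
time_s: 20.42
tcp_pos: [0.5393, 0.0036, 0.2158]
eef_rot: [-178.0, -1.5, -100.7]
contact_force: [-0.7, -0.5, -1.1]
gripper_width: 0.0394
cam [[-0.982, 0.173, 0.076, 0.523], [0.186, 0.958, 0.221, -0.059], [-0.034, 0.231, -0.972, 0.365], [0.0, 0.0, 0.0, 1.0]]
pink 88 [302.1 216.8] [ 0.55   -0.0097  0.1853] [0.5619 0.0123 0.108 ]
pink 106 [313.9 217.1] [ 0.5426 -0.0081  0.1869] [0.5507 0.0146 0.108 ]
pink 108 [326.6 217.1] [ 0.5341 -0.0064  0.1861] [0.5386 0.0168 0.108 ]
pink 95 [338.7 217.1] [ 0.5262 -0.0049  0.1858] [0.5271 0.0189 0.108 ]
pink 75 [357.1 291.4] [0.5218 0.1416 0.0415] [0.522  0.1008 0.108 ]
pink 135 [347.9 291. ] [0.5346 0.139  0.0422] [0.5312 0.0988 0.108 ]
t 20.47 pos [0.5394 0.0033 0.2158] rot [-178.    -1.5 -100.7] need x -0.13 y 1.55 z 5.43 yaw -0.09 F [ 0.1  0.6 -1.2] w 0.0395
```

View pics/w8.png

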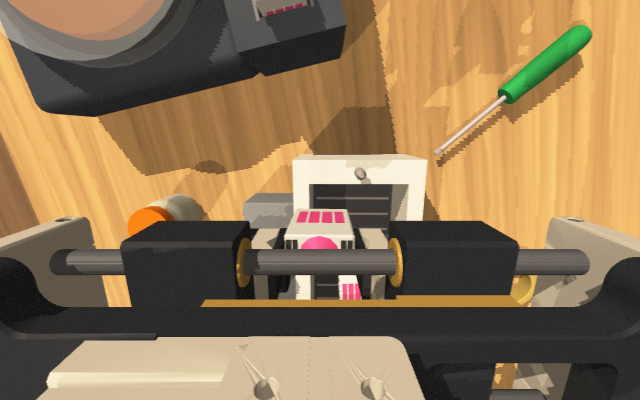

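```bash
python3 - <<'E'
from h import *
for n in("w5","w8"):
    f=np.load(n+".npz");X=cloud(dict(mtx=f['mtx'],pose=f['pose']),f['d'])
    for v in range(208,236,3): print(n,v,X[v,306:335:7].round(3).mean(0))
E
python3 -m inch '[{"x":0,"y":0.8,"z":0,"yaw":-0.09},{"x":-0.08,"y":0.75,"z":0.2,"yaw":0},{"x":0,"y":0,"z":0.5,"yaw":0},{"x":0,"y":0,"z":0.5,"yaw":0},{"x":0,"y":0,"z":0,"yaw":0}]';  python3 -c "from h import *;plan(.502,.0137,.08,-100.4)"
```

```text
w5 208 [0.5276 0.175  0.0556]
w5 211 [0.5276 0.1754 0.0672]
w5 214 [0.522  0.1524 0.1582]
w5 217 [0.5214 0.1524 0.1664]
w5 220 [0.5214 0.1522 0.1742]
w5 223 [0.5204 0.1408 0.2142]
w5 226 [0.5214 0.152  0.186 ]
w5 229 [0.5212 0.1526 0.1906]
w5 232 [0.521  0.1522 0.1962]
w5 235 [0.521  0.1524 0.2016]
w8 208 [0.5482 0.026  0.0336]
w8 211 [ 0.5388 -0.0072  0.1714]
w8 214 [ 0.5382 -0.0074  0.1802]
w8 217 [ 0.538  -0.0074  0.187 ]
w8 220 [ 0.5378 -0.0072  0.1938]
w8 223 [ 0.5376 -0.007   0.1992]
w8 226 [ 0.5374 -0.007   0.2058]
w8 229 [ 0.537  -0.0072  0.211 ]
w8 232 [ 0.537  -0.0072  0.2162]
w8 235 [ 0.537  -0.0068  0.2202]
time_s: 20.88
tcp_pos: [0.5011, 0.0084, 0.184]
eef_rot: [-178.0, -1.4, -100.5]
contact_force: [-0.5, 0.5, -0.6]
gripper_width: 0.0399
t 20.88 pos [0.5011 0.0084 0.184 ] rot [-178.    -1.4 -100.5] need x -0.22 y 0.00 z 4.16 yaw -0.03 F [-0.5  0.5 -0.6] w 0.0399
```

```bash
python3 -m inch '[{"x":-0.22,"y":0,"z":0.2,"yaw":0},{"x":-0.03,"y":0,"z":0.6,"yaw":0},{"x":-0.03,"y":0,"z":0.6,"yaw":0},{"x":-0.03,"y":0,"z":0.6,"yaw":0},{"x":0,"y":0,"z":0,"yaw":0}]';  python3 -c "from h import *;plan(.502,.0137,.075,-100.4)"
```

```text
time_s: 21.3
tcp_pos: [0.5068, 0.0132, 0.1346]
eef_rot: [-177.7, -1.3, -100.7]
contact_force: [-1.5, 0.9, -1.4]
gripper_width: 0.0397
t 21.3 pos [0.5068 0.0132 0.1346] rot [-177.7   -1.3 -100.7] need x 0.02 y 0.19 z 2.39 yaw -0.08 F [-1.5  0.9 -1.4] w 0.0397
```

```bash
python3 -m inch '[{"x":0,"y":0.2,"z":0.2,"yaw":-0.08},{"x":-0.02,"y":0.04,"z":0.6,"yaw":0},{"x":-0.02,"y":0.04,"z":0.6,"yaw":0},{"x":-0.02,"y":0.02,"z":0.4,"yaw":0},{"x":0,"y":0,"z":0,"yaw":0}]';  python3 -c "from h import *;plan(.502,.0137,.075,-100.4)"
```

```text
time_s: 21.72
tcp_pos: [0.5034, 0.0151, 0.0911]
eef_rot: [-177.5, -1.2, -100.4]
contact_force: [-0.8, -0.8, -0.1]
gripper_width: 0.0395
t 21.72 pos [0.5034 0.0151 0.0911] rot [-177.5   -1.2 -100.4] need x 0.06 y 0.04 z 0.64 yaw -0.00 F [-0.8 -0.8 -0.1] w 0.0395
```

```bash
python3 -m inch '[{"x":0.04,"y":0.06,"z":0.35,"yaw":0},{"x":0,"y":0.02,"z":0.3,"yaw":0},{"x":0,"y":0,"z":0,"yaw":0},{"x":0,"y":0,"z":0,"yaw":0}]';  python3 -c "from h import *;plan(.502,.0137,.075,-100.4)"
```

```text
time_s: 22.05
tcp_pos: [0.503, 0.0143, 0.0758]
eef_rot: [-177.3, -1.2, -100.4]
contact_force: [-0.4, 0.1, -1.0]
gripper_width: 0.0401
t 22.05 pos [0.503  0.0143 0.0758] rot [-177.3   -1.2 -100.4] need x 0.03 y 0.04 z 0.03 yaw 0.01 F [-0.4  0.1 -1. ] w 0.0401
```

```bash
python3 -m inch '[{"x":0,"y":0,"z":0.05,"yaw":0},{"x":0,"y":0,"z":0,"yaw":0},{"x":0,"y":0,"z":0,"yaw":0}]' 0.12; python3 -m inch '[{"x":0,"y":0,"z":-0.3,"yaw":0},{"x":0,"y":0,"z":-0.5,"yaw":0},{"x":0,"y":0,"z":-0.8,"yaw":0},{"x":0,"y":0,"z":-1,"yaw":0},{"x":0,"y":0,"z":-1,"yaw":0}]'; python3 -m inch '[{"x":0,"y":0,"z":-1,"yaw":0},{"x":0,"y":0,"z":-0.8,"yaw":0},{"x":0,"y":0,"z":0,"yaw":0}]' 1; python3 -c "from h import *;plan(.542,-.181,.21,-88.3)"; python3 - <<'E'
from h import *
p,d=r.capture("top");np.savez("t9.npz",p=p,d=d);cv2.imwrite("pics/t9.png",cv2.resize(p[170:300,120:500,::-1],None,fx=2.1,fy=2.1))
E
```

```text
time_s: 22.3
tcp_pos: [0.5041, 0.0146, 0.0757]
eef_rot: [-177.2, -1.1, -100.3]
contact_force: [0.1, -0.3, 0.5]
gripper_width: 0.048
time_s: 22.72
tcp_pos: [0.4972, 0.0159, 0.1666]
eef_rot: [-177.6, -1.4, -100.4]
contact_force: [1.6, -0.4, 0.7]
gripper_width: 0.0494
time_s: 22.97
tcp_pos: [0.4974, 0.018, 0.2216]
eef_rot: [-177.1, -1.1, -100.3]
contact_force: [1.1, -0.5, 0.1]
gripper_width: 0.0639
t 22.97 pos [0.4974 0.018  0.2216] rot [-177.1   -1.1 -100.3] need x 7.51 y -3.18 z 0.46 yaw -3.01 F [ 1.1 -0.5  0.1] w 0.0639
```

View pics/t9.png

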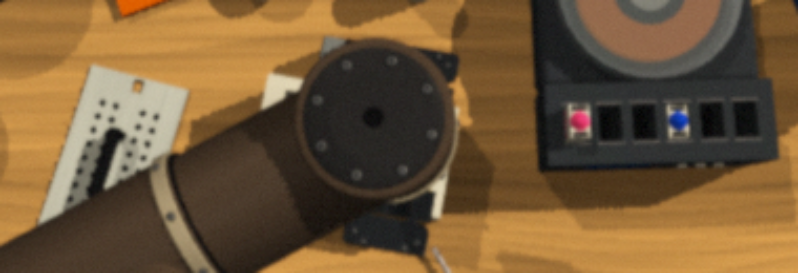

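The top view shows that only one pink (580,120) and the latched blue (678,120) are left in the dryer.

```bash
python3 -m inch '[{"x":1,"y":-0.5,"z":0,"yaw":-0.45},{"x":1,"y":-0.45,"z":0,"yaw":-0.45},{"x":1,"y":-0.4,"z":0,"yaw":-0.45},{"x":1,"y":-0.4,"z":0,"yaw":-0.45},{"x":1,"y":-0.3,"z":0,"yaw":-0.45}]'>/dev/null;python3 -m inch '[{"x":1,"y":-0.3,"z":0,"yaw":-0.45},{"x":1,"y":-0.2,"z":0,"yaw":-0.3},{"x":0.6,"y":0,"z":0,"yaw":0},{"x":0,"y":0,"z":0,"yaw":0},{"x":0,"y":0,"z":0,"yaw":0}]'>/dev/null; python3 look.py w10 .542 -.1805 .1205 -88.3
```

```text
cam [[-0.998, -0.052, 0.03, 0.543], [-0.043, 0.972, 0.231, -0.25], [-0.041, 0.23, -0.972, 0.375], [0.0, 0.0, 0.0, 1.0]]
pink 431 [327.7 214.1] [ 0.5423 -0.1806  0.135 ] [ 0.5415 -0.1728  0.108 ]
blue 497 [330.7  79.4] [ 0.5458 -0.2986  0.1096] [ 0.5452 -0.2986  0.108 ]
t 23.9 pos [ 0.5454 -0.1848  0.226 ] rot [-177.7   -1.5  -87.5] need x -0.18 y 0.13 z 4.22 yaw 0.20 F [0.1 0.2 0.4] w 0.0877
```

```bash
python3 -m inch '[{"x":-0.18,"y":0.12,"z":0.3,"yaw":0.2},{"x":0,"y":0,"z":0.7,"yaw":0},{"x":0,"y":0,"z":0.7,"yaw":0},{"x":0,"y":0,"z":0.7,"yaw":0},{"x":0,"y":0,"z":0,"yaw":0}]';  python3 -c "from h import *;plan(.5422,-.1805,.1205,-88.3)"
```

```text
time_s: 24.32
tcp_pos: [0.5433, -0.1765, 0.163]
eef_rot: [-177.5, -1.4, -88.4]
contact_force: [-1.3, 0.3, -0.7]
gripper_width: 0.0877
t 24.32 pos [ 0.5433 -0.1765  0.163 ] rot [-177.5   -1.4  -88.4] need x 0.16 y 0.05 z 1.70 yaw -0.02 F [-1.3  0.3 -0.7] w 0.0877
```

```bash
python3 -m inch '[{"x":0.16,"y":0.05,"z":0.4,"yaw":0},{"x":0,"y":0,"z":0.7,"yaw":0},{"x":0,"y":0,"z":0.6,"yaw":0},{"x":0,"y":0,"z":0,"yaw":0}]';  python3 -c "from h import *;plan(.5422,-.1805,.1205,-88.3)"
```

```text
time_s: 24.65
tcp_pos: [0.5441, -0.1788, 0.12]
eef_rot: [-177.4, -1.4, -88.2]
contact_force: [-1.2, 0.5, -1.2]
gripper_width: 0.0873
t 24.65 pos [ 0.5441 -0.1788  0.12  ] rot [-177.4   -1.4  -88.2] need x 0.07 y 0.08 z -0.02 yaw 0.03 F [-1.2  0.5 -1.2] w 0.0873
```

```bash
python3 -m inch '[{"x":0.07,"y":0.08,"z":0,"yaw":0},{"x":0,"y":0,"z":0,"yaw":0},{"x":0,"y":0,"z":0,"yaw":0},{"x":0,"y":0,"z":0,"yaw":0},{"x":0,"y":0,"z":0,"yaw":0}]' -0.5 50 ;python3 -m inch '[{"x":0,"y":0,"z":0,"yaw":0},{"x":0,"y":0,"z":0,"yaw":0},{"x":0,"y":0,"z":0,"yaw":0}]'; python3 -m inch '[{"x":0,"y":0,"z":-0.5,"yaw":0},{"x":0,"y":0,"z":-0.8,"yaw":0},{"x":0,"y":0,"z":-1,"yaw":0},{"x":0,"y":0,"z":-1,"yaw":0},{"x":0,"y":0,"z":-0.6,"yaw":0}]'; python3 -c "from h import *;plan(.5058,.0506,.22,-100.4)"
```

```text
time_s: 25.07
tcp_pos: [0.5433, -0.1803, 0.1234]
eef_rot: [-177.2, -1.5, -88.1]
contact_force: [-0.1, 0.1, 0.0]
gripper_width: 0.0599
time_s: 25.32
tcp_pos: [0.5429, -0.1804, 0.1246]
eef_rot: [-177.2, -1.5, -88.2]
contact_force: [-5.0, -0.7, -0.0]
gripper_width: 0.0398
time_s: 25.73
tcp_pos: [0.5371, -0.1776, 0.221]
eef_rot: [-177.5, -1.4, -88.2]
contact_force: [0.8, 0.3, -1.5]
gripper_width: 0.04
t 25.73 pos [ 0.5371 -0.1776  0.221 ] rot [-177.5   -1.4  -88.2] need x -9.16 y 0.97 z 0.04 yaw 3.05 F [ 0.8  0.3 -1.5] w 0.04
```

```bash
python3 -m inch '[{"x":-1,"y":0.1,"z":0,"yaw":0.3},{"x":-1,"y":0.1,"z":0,"yaw":0.3},{"x":-1,"y":0.15,"z":0,"yaw":0.35},{"x":-1,"y":0.15,"z":0,"yaw":0.35},{"x":-1,"y":0.2,"z":0,"yaw":0.35}]'>/dev/null; python3 -m inch '[{"x":-1,"y":0.3,"z":0,"yaw":0.35},{"x":-1,"y":0.3,"z":0,"yaw":0.35},{"x":-1,"y":0.4,"z":0,"yaw":0.35},{"x":0,"y":0,"z":0,"yaw":0},{"x":0,"y":0,"z":0,"yaw":0}]' >/dev/null; python3 look.py w11 .5058 .0506 .19 -100.4; python3 - <<'E'
from h import *
f=np.load("w11.npz");X=cloud(dict(mtx=f['mtx'],pose=f['pose']),f['d'])
for v in range(211,236,8): print(v,X[v,306:335:7].round(3).mean(0))
E
```

```text
cam [[-0.984, 0.151, 0.096, 0.486], [0.169, 0.958, 0.231, -0.031], [-0.057, 0.244, -0.968, 0.367], [0.0, 0.0, 0.0, 1.0]]
pink 333 [324.8 179.2] [0.5051 0.0146 0.0831] [0.5027 0.0109 0.108 ]
pink 78 [303.  216.7] [0.5164 0.0206 0.1878] [0.5301 0.0444 0.108 ]
pink 96 [315.2 216.7] [0.5084 0.0222 0.1867] [0.5182 0.0462 0.108 ]
pink 101 [327.7 216.9] [0.5003 0.0234 0.1869] [0.506  0.0483 0.108 ]
pink 83 [339.6 217.3] [0.4922 0.0247 0.1887] [0.4946 0.0504 0.108 ]
t 26.62 pos [0.5053 0.0326 0.2196] rot [-176.7   -0.7  -99.8] need x -0.71 y 0.10 z 1.19 yaw 0.15 F [-0.1 -0.4 -0.7] w 0.0399
211 [0.506  0.0228 0.1736]
219 [0.5    0.012  0.2286]
227 [0.5038 0.0228 0.2098]
235 [0.503  0.0224 0.2232]
```

View pics/w11.png

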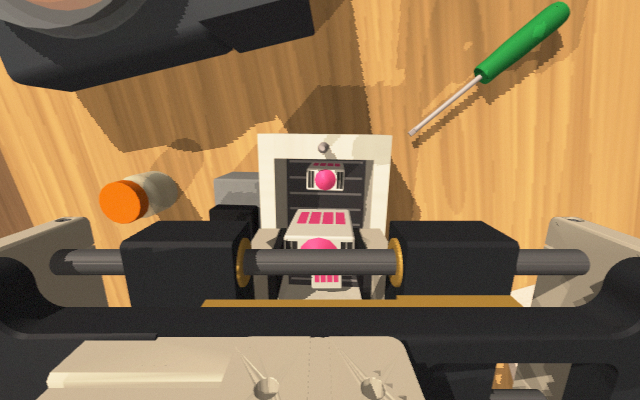

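The second cartridge is standing upright in the well (325,179). The third hangs vertically from the gripper with clear floor below it, so I'll lower it.

```bash
python3 -m inch '[{"x":-0.7,"y":0.1,"z":0.2,"yaw":0.15},{"x":0,"y":0,"z":0.6,"yaw":0},{"x":0,"y":0,"z":0.6,"yaw":0},{"x":0,"y":0,"z":0.5,"yaw":0},{"x":0,"y":0,"z":0,"yaw":0}]';  python3 -c "from h import *;plan(.5058,.0506,.08,-100.4)"
```

```text
time_s: 27.03
tcp_pos: [0.5099, 0.0469, 0.1713]
eef_rot: [-176.6, -0.6, -100.5]
contact_force: [-1.5, -0.3, -1.0]
gripper_width: 0.0398
t 27.03 pos [0.5099 0.0469 0.1713] rot [-176.6   -0.6 -100.5] need x -0.12 y 0.19 z 3.65 yaw -0.03 F [-1.5 -0.3 -1. ] w 0.0398
```

```bash
python3 -m inch '[{"x":-0.12,"y":0.2,"z":0.4,"yaw":0},{"x":-0.01,"y":0.04,"z":0.7,"yaw":0},{"x":0,"y":0.04,"z":0.7,"yaw":0},{"x":0,"y":0.04,"z":0.6,"yaw":0},{"x":0,"y":0,"z":0,"yaw":0}]';  python3 -c "from h import *;plan(.5058,.0506,.08,-100.4)"
```

```text
time_s: 27.45
tcp_pos: [0.5084, 0.0468, 0.1118]
eef_rot: [-176.4, -0.5, -100.8]
contact_force: [-0.4, -0.5, -0.5]
gripper_width: 0.0397
t 27.45 pos [0.5084 0.0468 0.1118] rot [-176.4   -0.5 -100.8] need x -0.13 y 0.13 z 1.27 yaw -0.09 F [-0.4 -0.5 -0.5] w 0.0397
```

```bash
python3 -m inch '[{"x":-0.12,"y":0.15,"z":0.4,"yaw":-0.09},{"x":-0.02,"y":0.04,"z":0.5,"yaw":0},{"x":0,"y":0.02,"z":0.4,"yaw":0},{"x":0,"y":0,"z":0,"yaw":0}]';  python3 -c "from h import *;plan(.5058,.0506,.078,-100.4)"
```

```text
time_s: 27.78
tcp_pos: [0.5086, 0.0489, 0.082]
eef_rot: [-176.3, -0.5, -100.5]
contact_force: [-1.1, 0.2, -1.1]
gripper_width: 0.0394
t 27.78 pos [0.5086 0.0489 0.082 ] rot [-176.3   -0.5 -100.5] need x -0.05 y 0.12 z 0.16 yaw -0.03 F [-1.1  0.2 -1.1] w 0.0394
```

```bash
python3 -m inch '[{"x":0,"y":0.1,"z":0.2,"yaw":0},{"x":0,"y":0,"z":0,"yaw":0}]';python3 -m inch '[{"x":0,"y":0,"z":0,"yaw":0},{"x":0,"y":0,"z":0,"yaw":0},{"x":0,"y":0,"z":0,"yaw":0}]' 0.14; python3 -m inch '[{"x":0,"y":0,"z":-0.3,"yaw":0},{"x":0,"y":0,"z":-0.5,"yaw":0},{"x":0,"y":0,"z":-0.8,"yaw":0},{"x":0,"y":0,"z":-1,"yaw":0},{"x":0,"y":0,"z":-1,"yaw":0}]'; python3 -m inch '[{"x":0,"y":0,"z":-1,"yaw":0},{"x":-1,"y":0,"z":-0.8,"yaw":0},{"x":-1,"y":0,"z":0,"yaw":0},{"x":-1,"y":0,"z":0,"yaw":0},{"x":-1,"y":0,"z":0,"yaw":0}]' 1; python3 look.py w12 .501 .395 .2 -14.8
```

```text
time_s: 27.95
tcp_pos: [0.5076, 0.0489, 0.0785]
eef_rot: [-176.2, -0.5, -100.5]
contact_force: [-0.6, 0.0, -1.6]
gripper_width: 0.0399
time_s: 28.2
tcp_pos: [0.5092, 0.0492, 0.081]
eef_rot: [-176.0, -0.4, -100.5]
contact_force: [-0.2, -0.6, 1.2]
gripper_width: 0.0491
time_s: 28.62
tcp_pos: [0.5005, 0.0498, 0.1724]
eef_rot: [-176.4, -0.7, -100.5]
contact_force: [1.1, -0.1, 0.1]
gripper_width: 0.0501
time_s: 29.03
tcp_pos: [0.5176, 0.15, 0.2323]
eef_rot: [-175.7, -0.0, -100.7]
contact_force: [0.3, 0.2, -0.4]
gripper_width: 0.0774
cam [[-0.98, 0.162, 0.12, 0.494], [0.187, 0.953, 0.237, 0.085], [-0.076, 0.254, -0.964, 0.379], [0.0, 0.0, 0.0, 1.0]]
pink 369 [318.3  61.2] [0.5056 0.0184 0.0819] [0.5044 0.0244 0.108 ]
pink 354 [320.  100.1] [0.5104 0.0544 0.0822] [0.509  0.0571 0.108 ]
pink 84 [326.8 182.1] [0.4942 0.0851 0.379 ] [0.5167 0.1343 0.108 ]
pink 71 [313.3 181.9] [0.5388 0.1418 0.0428] [0.53   0.1317 0.108 ]
pink 80 [320.  182.5] [0.5305 0.1447 0.0421] [0.5235 0.1335 0.108 ]
pink 73 [333.3 181.7] [0.5144 0.1463 0.0417] [0.5103 0.135  0.108 ]
t 29.08 pos [0.5191 0.1535 0.2323] rot [-175.6    0.  -100.7] need x -9.36 y 2.50 z 1.29 yaw -21.47 F [2.6 3.7 1.1] w 0.0819
```

View pics/w12.png

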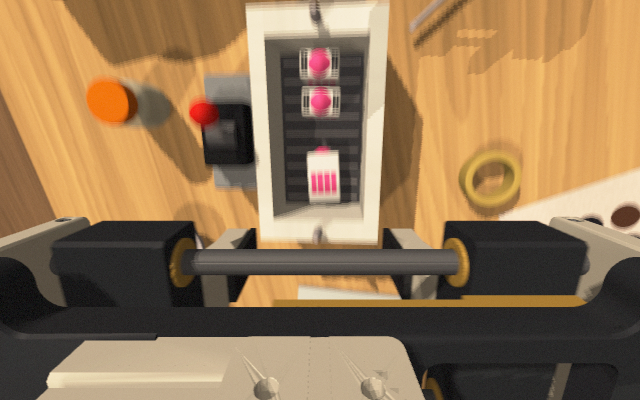

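All three pinks are in the well: two upright at (319,62) and (320,101), one lying at (323,175). Now the cover.

```bash
python3 -m inch '[{"x":-1,"y":0.4,"z":0,"yaw":-1},{"x":-1,"y":0.4,"z":0,"yaw":-1},{"x":-1,"y":0.4,"z":0,"yaw":-1},{"x":-1,"y":0.4,"z":0,"yaw":-1},{"x":-1,"y":0,"z":0,"yaw":-1}]'>/dev/null; for i in 1 2 3; do python3 -m inch '[{"x":0,"y":0,"z":0,"yaw":-1},{"x":0,"y":0,"z":0,"yaw":-1},{"x":0,"y":0,"z":0,"yaw":-1},{"x":0,"y":0,"z":0,"yaw":-1},{"x":0,"y":0,"z":0,"yaw":-1}]'>/dev/null; done; python3 -m inch '[{"x":0,"y":0,"z":0,"yaw":-0.4},{"x":0,"y":0,"z":0,"yaw":0}]'; python3 -c "from h import *;plan(.44,.395,.22,-14.8)"
```

```text
time_s: 30.92
tcp_pos: [0.4808, 0.2903, 0.2489]
eef_rot: [-178.8, -4.8, -14.5]
contact_force: [0.4, 0.2, 0.1]
gripper_width: 0.0877
t 30.92 pos [0.4808 0.2903 0.2489] rot [-178.8   -4.8  -14.5] need x -2.63 y -3.65 z 1.16 yaw 0.08 F [0.4 0.2 0.1] w 0.0877
```

```bash
for i in 1; do python3 -m inch '[{"x":-0.6,"y":-0.9,"z":0,"yaw":0},{"x":-0.6,"y":-0.9,"z":0,"yaw":0},{"x":-0.6,"y":-0.9,"z":0,"yaw":0},{"x":-0.6,"y":-0.9,"z":0,"yaw":0},{"x":0,"y":0,"z":0,"yaw":0}]'; python3 -m inch '[{"x":1,"y":0.6,"z":0,"yaw":0},{"x":1,"y":0.6,"z":0,"yaw":0},{"x":1,"y":0.6,"z":0,"yaw":0},{"x":1,"y":0.6,"z":0,"yaw":0},{"x":0,"y":0,"z":0,"yaw":0}]';python3 -m inch '[{"x":-0.2,"y":-0.12,"z":0,"yaw":0},{"x":-0.2,"y":-0.12,"z":0,"yaw":0},{"x":-0.2,"y":-0.12,"z":0,"yaw":0},{"x":-0.2,"y":-0.12,"z":0,"yaw":0},{"x":-0.2,"y":-0.12,"z":0,"yaw":0}]';python3 -m inch '[{"x":-0.2,"y":-0.12,"z":0,"yaw":0},{"x":-0.2,"y":-0.12,"z":0,"yaw":0},{"x":-0.2,"y":-0.12,"z":0,"yaw":0},{"x":-0.2,"y":-0.12,"z":0,"yaw":0},{"x":-0.2,"y":-0.12,"z":0,"yaw":0}]'; done | grep -v force; python3 look.py w13 .44 .395 .22 -14.8
```

```text
time_s: 31.33
tcp_pos: [0.4444, 0.3946, 0.25]
eef_rot: [-178.6, -4.9, -15.0]
gripper_width: 0.0875
time_s: 31.75
tcp_pos: [0.5258, 0.3117, 0.2597]
eef_rot: [-178.5, -4.9, -14.8]
gripper_width: 0.0876
time_s: 32.17
tcp_pos: [0.504, 0.3332, 0.2592]
eef_rot: [-178.4, -5.0, -15.2]
gripper_width: 0.0876
time_s: 32.58
tcp_pos: [0.4794, 0.3587, 0.2574]
eef_rot: [-178.4, -4.9, -14.9]
gripper_width: 0.0877
cam [[-0.256, -0.954, -0.158, 0.532], [-0.966, 0.247, 0.071, 0.341], [-0.028, 0.171, -0.985, 0.41], [0.0, 0.0, 0.0, 1.0]]
pink 317 [614.8 102. ] [0.5046 0.0209 0.0818] [0.5066 0.0457 0.108 ]
pink 314 [580.9 106. ] [0.5099 0.0568 0.082 ] [0.5114 0.0785 0.108 ]
pink 69 [546.2 101.1] [0.5239 0.0605 0.0407] [0.5252 0.1114 0.108 ]
pink 60 [483.  107.2] [0.5369 0.1365 0.0409] [0.5358 0.1737 0.108 ]
pink 76 [545.8 107.8] [0.517  0.0624 0.0405] [0.5188 0.1126 0.108 ]
pink 86 [482.  113.9] [0.53   0.1389 0.041 ] [0.5295 0.1757 0.108 ]
pink 73 [545.1 115. ] [0.5073 0.064  0.0411] [0.5118 0.1141 0.108 ]
pink 84 [481.9 120.9] [0.5218 0.1419 0.0417] [0.5226 0.1769 0.108 ]
pink 73 [482.  127.5] [0.513  0.1423 0.0422] [0.516  0.1779 0.108 ]
t 32.63 pos [0.479  0.3593 0.2573] rot [-178.4   -4.9  -14.9] need x -1.87 y -0.98 z 1.49 yaw -0.03 F [-0.3  1.1 -0.4] w 0.0874
```

```bash
cat > cov.py <<'E'
import sys
from h import *
def cov(f,c,zt=.005):
    X=cloud(c,f['d']);h=cv2.cvtColor(f['p'],cv2.COLOR_RGB2HSV)
    R=(X[...,1]>.24)&(X[...,0]>.3)
    pl=(abs(X[...,2]-.005)<.012)&(h[...,1]<50)&(h[...,2]>90)&R
    cs,_=cv2.findContours(cv2.morphologyEx(pl.astype(np.uint8),3,np.ones((5,5))),0,2)
    if cs:
        k=max(cs,key=cv2.contourArea);print("plate",[np.round(t,4) for t in cv2.minAreaRect(ray(c,k[:,0],zt)[:,:2].astype(np.float32))])
    b=(X[...,2]>.03)&(X[...,2]<.05)&(h[...,2]<70)&R&(f['d']>.2)
    P=X[b][:,:2];P=P[np.linalg.norm(P-np.median(P,0),axis=1)<.06]
    if len(P): print("bar",len(P),[np.round(t,4) for t in cv2.minAreaRect(P.astype(np.float32))])
if __name__=="__main__":
    f=np.load(sys.argv[1]+".npz");cov(f,dict(mtx=f['mtx'],pose=f['pose']))
    p,d=r.capture("scene");cov(dict(p=p,d=d),r.camera_info("scene"))
E
python3 cov.py w13
```

```text
plate [array([0.5082, 0.3935]), array([0.1285, 0.2165]), np.float64(75.1203)]
bar 643 [array([0.5038, 0.3944]), array([0.0152, 0.0817]), np.float64(75.4827)]
plate [array([0.5014, 0.3971]), array([0.1288, 0.2325]), np.float64(75.3238)]
bar 97 [array([0.5031, 0.3958]), array([0.016 , 0.0882]), np.float64(76.1157)]
```

View pics/w13.png

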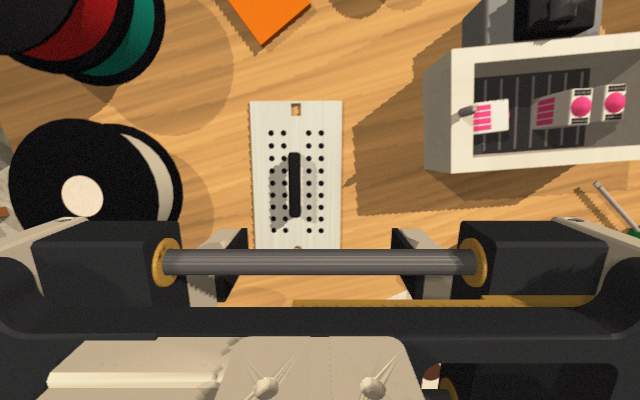

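```bash
python3 -m inch '[{"x":0.1,"y":-0.5,"z":0.8,"yaw":0},{"x":0.1,"y":-0.5,"z":0.8,"yaw":0},{"x":0,"y":-0.2,"z":0.8,"yaw":0},{"x":0,"y":0,"z":0.8,"yaw":0},{"x":0,"y":0,"z":0.8,"yaw":0}]' >/dev/null; python3 -m inch '[{"x":0,"y":0,"z":0.6,"yaw":0},{"x":0,"y":0,"z":0,"yaw":0}]'; python3 -c "from h import *;plan(.501,.395,.025,-14.7)"
```

```text
time_s: 33.27
tcp_pos: [0.5049, 0.3897, 0.1422]
eef_rot: [-178.1, -5.1, -14.9]
contact_force: [0.4, 0.0, -0.1]
gripper_width: 0.0877
t 33.27 pos [0.5049 0.3897 0.1422] rot [-178.1   -5.1  -14.9] need x -0.20 y -0.16 z 4.69 yaw -0.04 F [ 0.4  0.  -0.1] w 0.0877
```

```bash
python3 -m inch '[{"x":-0.25,"y":-0.16,"z":0.6,"yaw":-0.04},{"x":-0.05,"y":0,"z":0.8,"yaw":0},{"x":-0.05,"y":0,"z":0.8,"yaw":0},{"x":-0.05,"y":0,"z":0.7,"yaw":0},{"x":0,"y":0,"z":0,"yaw":0}]'; python3 look.py w14 .501 .395 .025 -14.7; python3 cov.py w14
```

```text
time_s: 33.68
tcp_pos: [0.5056, 0.3983, 0.071]
eef_rot: [-177.9, -5.3, -14.8]
contact_force: [0.1, -1.4, -0.1]
gripper_width: 0.0878
cam [[-0.252, -0.956, -0.151, 0.557], [-0.967, 0.243, 0.077, 0.379], [-0.037, 0.165, -0.986, 0.224], [0.0, 0.0, 0.0, 1.0]]
t 33.73 pos [0.5062 0.3989 0.0728] rot [-177.8   -5.3  -14.7] need x -0.16 y 0.20 z 1.91 yaw -0.01 F [ 0.5 -0.1 -0.1] w 0.0881
plate [array([0.5484, 0.3826]), array([0.1291, 0.136 ]), np.float64(75.0992)]
bar 25 [array([0.4648, 0.4071]), array([0.0177, 0.0097]), np.float64(42.7486)]
plate [array([0.5038, 0.3963]), array([0.1284, 0.2274]), np.float64(75.3823)]
bar 97 [array([0.5034, 0.3954]), array([0.015 , 0.0867]), np.float64(76.0914)]
```

```bash
python3 -m inch '[{"x":-0.2,"y":0.2,"z":0.5,"yaw":0},{"x":-0.05,"y":0,"z":0.5,"yaw":0},{"x":-0.05,"y":0,"z":0.5,"yaw":0},{"x":-0.03,"y":0,"z":0.3,"yaw":0},{"x":0,"y":0,"z":0,"yaw":0}]'; python3 -c "from h import *;plan(.501,.395,.025,-14.7)"
```

```text
time_s: 34.2
tcp_pos: [0.5064, 0.4028, 0.038]
eef_rot: [-176.9, -5.7, -14.7]
contact_force: [-0.6, -0.2, 0.0]
gripper_width: 0.0876
t 34.2 pos [0.5064 0.4028 0.038 ] rot [-176.9   -5.7  -14.7] need x -0.13 y 0.36 z 0.52 yaw -0.00 F [-0.6 -0.2  0. ] w 0.0876
```

```bash
python3 -m inch '[{"x":-0.15,"y":0.4,"z":0.35,"yaw":0},{"x":-0.06,"y":0.1,"z":0.35,"yaw":0},{"x":0,"y":0.05,"z":0,"yaw":0}]'; python3 -c "from h import *;plan(.501,.395,.025,-14.7)"
```

```text
time_s: 34.45
tcp_pos: [0.5019, 0.3938, 0.0232]
eef_rot: [-176.6, -5.9, -14.7]
contact_force: [0.3, -0.3, -0.2]
gripper_width: 0.0877
t 34.45 pos [0.5019 0.3938 0.0232] rot [-176.6   -5.9  -14.7] need x -0.05 y -0.04 z -0.07 yaw 0.00 F [ 0.3 -0.3 -0.2] w 0.0877
```

```bash
python3 -m inch '[{"x":0,"y":0,"z":0,"yaw":0},{"x":0,"y":0,"z":0,"yaw":0},{"x":0,"y":0,"z":0,"yaw":0},{"x":0,"y":0,"z":0,"yaw":0},{"x":0,"y":0,"z":0,"yaw":0}]' -1 55; python3 -m inch '[{"x":0,"y":0.05,"z":0,"yaw":0},{"x":0,"y":0,"z":0,"yaw":0},{"x":0,"y":0,"z":0,"yaw":0},{"x":0,"y":0,"z":0,"yaw":0},{"x":0,"y":0,"z":0,"yaw":0}]'; python3 -m inch '[{"x":0,"y":0,"z":0,"yaw":0}]'; python3 -m inch '[{"x":0,"y":0,"z":-0.5,"yaw":0},{"x":0,"y":0,"z":-0.8,"yaw":0},{"x":0,"y":0,"z":-0.8,"yaw":0},{"x":0,"y":0,"z":-0.8,"yaw":0},{"x":0,"y":0,"z":-0.8,"yaw":0}]'
```

```text
time_s: 34.87
tcp_pos: [0.5036, 0.3959, 0.0264]
eef_rot: [-176.4, -6.0, -14.7]
contact_force: [-0.8, -0.1, 0.5]
gripper_width: 0.0599
time_s: 35.28
tcp_pos: [0.5035, 0.395, 0.0268]
eef_rot: [-176.4, -6.0, -14.7]
contact_force: [-0.5, 0.1, 0.3]
gripper_width: 0.0266
time_s: 35.37
tcp_pos: [0.5035, 0.395, 0.0268]
eef_rot: [-176.4, -6.0, -14.7]
contact_force: [-0.1, 0.4, -0.7]
gripper_width: 0.0197
time_s: 35.78
tcp_pos: [0.4876, 0.3853, 0.1112]
eef_rot: [-177.5, -5.5, -14.8]
contact_force: [0.1, 0.1, -4.5]
gripper_width: 0.0153
```

```bash
python3 -m inch '[{"x":0,"y":0.3,"z":-0.8,"yaw":0},{"x":0,"y":0.6,"z":-0.8,"yaw":0},{"x":0,"y":0.8,"z":-0.8,"yaw":0},{"x":0,"y":0.8,"z":-0.8,"yaw":0},{"x":0,"y":0.8,"z":-0.8,"yaw":0}]';python3 -m inch '[{"x":0.4,"y":0.8,"z":-0.5,"yaw":0.5},{"x":0.4,"y":0.8,"z":0,"yaw":1},{"x":0,"y":0,"z":0,"yaw":1},{"x":0,"y":0,"z":0,"yaw":1},{"x":0,"y":0,"z":0,"yaw":1}]';python3 -c "from h import *;plan(.52,.2,.23,-100.4)"
```

```text
time_s: 36.2
tcp_pos: [0.4525, 0.3009, 0.2054]
eef_rot: [-178.0, -5.1, -14.7]
contact_force: [0.3, 0.3, -5.8]
gripper_width: 0.0155
time_s: 36.62
tcp_pos: [0.4552, 0.249, 0.2199]
eef_rot: [-176.5, -4.0, -33.5]
contact_force: [-0.1, 0.7, -4.8]
gripper_width: 0.0155
t 36.62 pos [0.4552 0.249  0.2199] rot [-176.5   -4.   -33.5] need x 3.24 y 0.20 z -0.40 yaw 16.72 F [-0.1  0.7 -4.8] w 0.0155
```

```bash
for i in 1 2 3; do python3 -m inch '[{"x":0,"y":0,"z":-0.05,"yaw":1},{"x":0,"y":0,"z":-0.05,"yaw":1},{"x":0,"y":0,"z":-0.05,"yaw":1},{"x":0,"y":0,"z":-0.05,"yaw":1},{"x":0,"y":0,"z":-0.05,"yaw":1}]'>/dev/null; done; python3 -m inch '[{"x":0,"y":0,"z":0,"yaw":0.9},{"x":0,"y":0,"z":0,"yaw":0.5},{"x":0,"y":0,"z":0,"yaw":0}]';python3 look.py w15 .518 .084 .2 -100.4
```

```text
time_s: 38.12
tcp_pos: [0.437, 0.2356, 0.2191]
eef_rot: [-176.9, 0.1, -103.2]
contact_force: [-0.0, -0.3, -5.3]
gripper_width: 0.0156
cam [[-0.972, 0.208, 0.11, 0.414], [0.229, 0.944, 0.238, 0.171], [-0.055, 0.257, -0.965, 0.366], [0.0, 0.0, 0.0, 1.0]]
pink 481 [207.8  23.6] [0.5086 0.0529 0.0829] [0.4997 0.0639 0.108 ]
t 38.17 pos [0.4369 0.2355 0.219 ] rot [-1.769e+02  1.000e-01 -1.031e+02] need x 5.17 y -4.53 z 0.76 yaw -0.67 F [-0.3  0.1 -4.9] w 0.0159
```

View pics/w15.png

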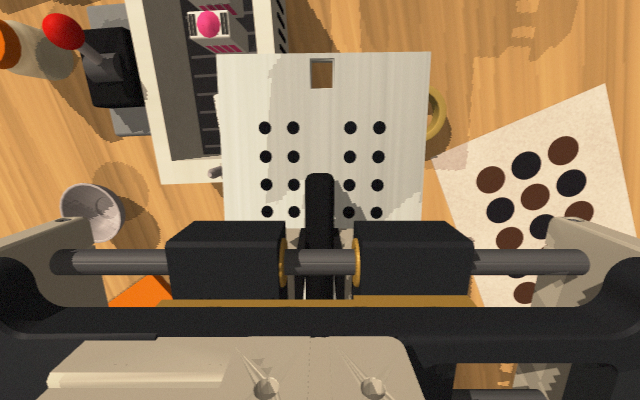

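```bash
cat > plate.py <<'E'
import sys
from h import *
def plate(n):
    f=np.load(n+".npz");c=dict(mtx=f['mtx'],pose=f['pose']);X=cloud(c,f['d']);h=cv2.cvtColor(f['p'],cv2.COLOR_RGB2HSV)
    s=r.get_state();t=s['tcp_pos']
    ok=(h[...,1]<60)&(h[...,2]>90)&(abs(X[...,2]-(t[2]-.02))<.03);ok[222:]=0
    n_,l,st,_=cv2.connectedComponentsWithStats(ok.astype(np.uint8));k=1+np.argmax(st[1:,4]);m=l==k
    P=X[m];
    for _ in range(3):
        A=np.c_[P[:,:2],np.ones(len(P))];q=np.linalg.lstsq(A,P[:,2],rcond=None)[0];e=abs(A@q-P[:,2]);P=P[e<.003]
    print("plate plane slope deg x,y",np.degrees(np.arctan(q[:2])).round(2),"z at tcp",(q@[t[0],t[1],1]).round(4),len(P))
    nv=np.array([-q[0],-q[1],1]);P0=np.array([0,0,q[2]]);K=np.array(c['mtx']);W=np.array(c['pose'])
    def hit(uv):
        uv=np.atleast_2d(uv).astype(float);d=np.c_[(uv-K[:2,2])/[K[0,0],K[1,1]],np.ones(len(uv))]@W[:3,:3].T
        return W[:3,3]+d*((nv@(P0-W[:3,3]))/(d@nv))[:,None]
    cs,hi=cv2.findContours(m.astype(np.uint8),cv2.RETR_CCOMP,cv2.CHAIN_APPROX_NONE)
    o=max(cs,key=cv2.contourArea);H=hit(o[:,0]);
    R=cv2.minAreaRect(H[:,:2].astype(np.float32));print("rect",[np.round(v,4) for v in R])
    for i,k in enumerate(cs):
        if hi[0][i][3]>=0 and cv2.contourArea(k)>20:
            Q=cv2.minAreaRect(hit(k[:,0])[:,:2].astype(np.float32));
            print("hole",np.round(k[:,0].mean(0),0),[np.round(v,4) for v in Q])
if __name__=="__main__": plate(sys.argv[1])
E
python3 plate.py w15; python3 - <<'E'
from h import *
ex=np.array([np.cos(np.radians(-10.4)),np.sin(np.radians(-10.4))]);ey=np.array([-ex[1],ex[0]])
for n in("w5","w6","w8","w11","w12","w13","w15"):
    f=np.load(n+".npz");X=cloud(dict(mtx=f['mtx'],pose=f['pose']),f['d']);L=X[...,:2]-[.518,.084];lx=L@ex;ly=L@ey
    for sg in(1,-1):
        m=(X[...,2]>.1)&(X[...,2]<.12)&(abs(lx)<.015)&(abs(ly-sg*.104)<.015)
        if m.sum()>5:print(n,sg,m.sum(),"world",X[m].mean(0).round(4),"local",lx[m].mean().round(4),ly[m].mean().round(4),X[m][:,2].max().round(3))
E
```

```text
plate plane slope deg x,y [2.13 5.68] z at tcp 0.1934 30530
rect [array([0.4238, 0.1769]), array([0.104 , 0.1297]), np.float64(76.9415)]
hole [376. 212.] [array([0.3992, 0.2296]), array([0.0087, 0.0078]), np.float64(78.7094)]
hole [349. 212.] [array([0.4165, 0.2256]), array([0.0088, 0.0094]), np.float64(32.3827)]
hole [294. 211.] [array([0.4516, 0.2173]), array([0.0081, 0.0079]), np.float64(31.9296)]
hole [267. 211.] [array([0.4694, 0.213 ]), array([0.0082, 0.0079]), np.float64(31.3932)]
hole [377. 185.] [array([0.3951, 0.2121]), array([0.008 , 0.0083]), np.float64(33.0137)]
hole [349. 185.] [array([0.4128, 0.208 ]), array([0.0081, 0.0078]), np.float64(32.6952)]
hole [266. 184.] [array([0.4651, 0.1955]), array([0.008 , 0.0082]), np.float64(31.5167)]
hole [293. 184.] [array([0.4478, 0.1997]), array([0.0084, 0.0078]), np.float64(31.7082)]
hole [378. 156.] [array([0.3913, 0.1945]), array([0.0081, 0.0082]), np.float64(77.0468)]
hole [349. 156.] [array([0.4086, 0.1905]), array([0.0079, 0.0081]), np.float64(32.8206)]
hole [293. 156.] [array([0.4438, 0.1824]), array([0.0082, 0.0077]), np.fl
[... 308 characters left out ...]
.4045, 0.1728]), array([0.0077, 0.008 ]), np.float64(33.158)]
hole [293. 127.] [array([0.4396, 0.1647]), array([0.0084, 0.0079]), np.float64(30.5735)]
hole [321.  74.] [array([0.415 , 0.1385]), array([0.0167, 0.0142]), np.float64(76.7889)]
w6 1 97 world [0.5366 0.1839 0.1107] local 0.0002 0.1016 0.117
w8 -1 103 world [ 0.5003 -0.0197  0.1116] local 0.0013 -0.1052 0.118
w11 -1 96 world [ 0.4994 -0.0191  0.1124] local 0.0003 -0.1048 0.118
w12 1 91 world [0.5363 0.1837 0.1103] local 0.0 0.1014 0.117
w12 -1 162 world [ 0.4995 -0.0166  0.1102] local -0.0 -0.1023 0.117
w13 1 116 world [0.5373 0.1879 0.1099] local 0.0003 0.1056 0.117
w15 1 121 world [0.5348 0.1854 0.1101] local -0.0018 0.1028 0.117
```

The cover is held with its slot end leading. The slot centre is at (0.415,0.1385) and the plate is tilted about 6°. Moving above the pins.

```bash
python3 -m inch '[{"x":0.6,"y":-0.9,"z":-0.05,"yaw":-0.67},{"x":0.9,"y":-0.9,"z":-0.05,"yaw":0},{"x":0.9,"y":-0.9,"z":0,"yaw":0},{"x":0.9,"y":-0.9,"z":0,"yaw":0},{"x":0.9,"y":-0.7,"z":0,"yaw":0}]' >/dev/null; python3 -m inch '[{"x":0.9,"y":0,"z":0,"yaw":0},{"x":0,"y":0,"z":0,"yaw":0},{"x":0,"y":0,"z":0,"yaw":0}]'; python3 look.py w16 .5172 .0796 .17 -100.4; python3 plate.py w16 | grep -v "0.00[78]"; python3 - <<'E'
from h import *
p,d=r.capture("scene");cv2.imwrite("pics/s16.png",cv2.resize(p[90:270,200:520,::-1],None,fx=2.4,fy=2.4))
E
```

```text
time_s: 38.83
tcp_pos: [0.5197, 0.0836, 0.2231]
eef_rot: [-177.3, -0.3, -99.3]
contact_force: [-0.5, 0.8, -5.1]
gripper_width: 0.0157
cam [[-0.986, 0.146, 0.085, 0.502], [0.162, 0.957, 0.239, 0.018], [-0.047, 0.25, -0.967, 0.37], [0.0, 0.0, 0.0, 1.0]]
t 38.88 pos [0.5192 0.0837 0.223 ] rot [-177.4   -0.4  -99.3] need x 0.18 y 0.05 z 2.12 yaw 0.27 F [-0.8 -0.6 -5.4] w 0.0158
plate plane slope deg x,y [1.25 5.44] z at tcp 0.1975 30477
rect [array([0.5103, 0.0242]), array([0.1039, 0.1297]), np.float64(80.7554)]
hole [322.  74.] [array([ 0.5039, -0.0154]), array([0.0167, 0.0142]), np.float64(80.6213)]
```

View pics/w16.png

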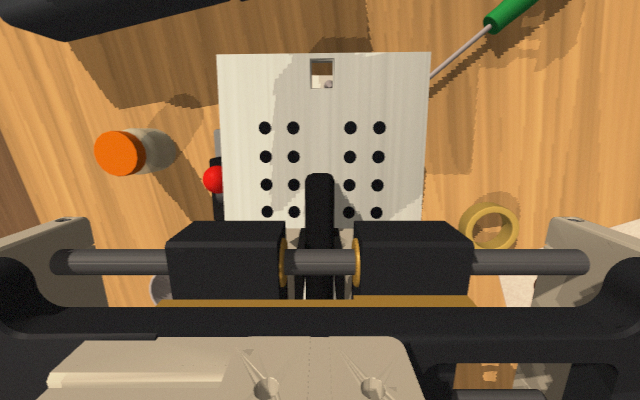

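```bash
python3 -m inch '[{"x":0.18,"y":0.05,"z":0.3,"yaw":0.27},{"x":0,"y":0.02,"z":0.6,"yaw":0},{"x":0,"y":0.02,"z":0.6,"yaw":0},{"x":0,"y":0,"z":0.3,"yaw":0},{"x":0,"y":0,"z":0,"yaw":0}]'; python3 look.py w17 .5172 .0796 .15 -100.4; python3 plate.py w17 | grep -v "0.00[78]"
```

```text
time_s: 39.35
tcp_pos: [0.5174, 0.0825, 0.1755]
eef_rot: [-177.3, -0.2, -100.2]
contact_force: [-0.4, -0.8, -5.3]
gripper_width: 0.0155
cam [[-0.983, 0.161, 0.09, 0.499], [0.178, 0.954, 0.24, 0.017], [-0.048, 0.252, -0.967, 0.323], [0.0, 0.0, 0.0, 1.0]]
t 39.4 pos [0.5175 0.0825 0.1761] rot [-177.3   -0.2 -100.2] need x 0.12 y -0.01 z 1.04 yaw 0.04 F [-0.6  0.1 -6.2] w 0.0157
plate plane slope deg x,y [1.39 5.55] z at tcp 0.1498 30590
rect [array([0.507 , 0.0232]), array([0.104 , 0.1297]), np.float64(79.8314)]
hole [322.  74.] [array([ 0.5   , -0.0162]), array([0.0169, 0.014 ]), np.float64(80.4438)]
```

```bash
python3 -m inch '[{"x":0.09,"y":0.02,"z":0.2,"yaw":0.04},{"x":0,"y":0.01,"z":0.3,"yaw":0},{"x":0,"y":0.01,"z":0.2,"yaw":0},{"x":0,"y":0,"z":0,"yaw":0}]'; python3 look.py w18 .5172 .0796 .13 -100.4; python3 plate.py w18 | grep -v "0.00[78]"; python3 -c "
import cv2;i=cv2.imread('pics/w18.png');cv2.imwrite('pics/w18c.png',cv2.resize(i[40:120,260:380],None,fx=4,fy=4))"
```

```text
time_s: 39.73
tcp_pos: [0.5179, 0.0814, 0.1588]
eef_rot: [-177.1, -0.1, -100.3]
contact_force: [-0.1, -0.4, -5.9]
gripper_width: 0.0154
cam [[-0.982, 0.161, 0.094, 0.499], [0.18, 0.954, 0.241, 0.016], [-0.05, 0.254, -0.966, 0.306], [0.0, 0.0, 0.0, 1.0]]
t 39.78 pos [0.518  0.0814 0.1592] rot [-1.771e+02 -1.000e-01 -1.003e+02] need x 0.08 y 0.02 z 1.17 yaw 0.02 F [-0.5 -0.1 -5.3] w 0.0153
plate plane slope deg x,y [1.56 5.63] z at tcp 0.1331 30615
rect [array([0.5075, 0.0221]), array([0.104 , 0.1297]), np.float64(79.7942)]
hole [322.  71.] [array([ 0.5005, -0.0173]), array([0.0167, 0.0142]), np.float64(79.6391)]
```

View pics/w18c.png

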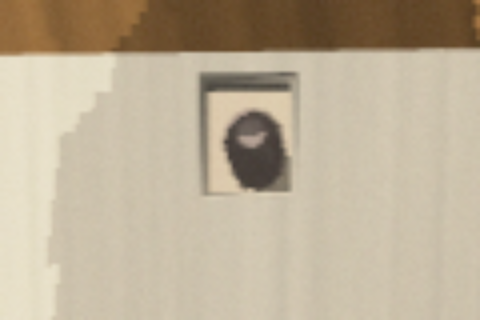

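The pin tip sits inside the slot, about 1 mm to the right of centre. Descending.

```bash
python3 -m inch '[{"x":0.04,"y":0.06,"z":0.1,"yaw":0},{"x":0,"y":0.01,"z":0.3,"yaw":0},{"x":0,"y":0.01,"z":0.2,"yaw":0},{"x":0,"y":0,"z":0,"yaw":0}]'; python3 -m inch '[{"x":0,"y":0.01,"z":0.2,"yaw":0},{"x":0,"y":0,"z":0,"yaw":0}]'; python3 -c "from h import *;plan(.5172,.0796,.114,-100.4)"
```

```text
time_s: 40.12
tcp_pos: [0.5173, 0.0808, 0.1437]
eef_rot: [-177.0, -0.0, -100.3]
contact_force: [-0.9, -0.8, -4.6]
gripper_width: 0.0154
time_s: 40.28
tcp_pos: [0.5172, 0.0806, 0.1379]
eef_rot: [-177.0, -0.0, -100.3]
contact_force: [0.0, -0.7, -4.4]
gripper_width: 0.0155
t 40.28 pos [0.5172 0.0806 0.1379] rot [-177.    -0.  -100.3] need x 0.04 y -0.01 z 0.96 yaw 0.02 F [ 0.  -0.7 -4.4] w 0.0155
```

```bash
python3 -m inch '[{"x":0.03,"y":0,"z":0.15,"yaw":0},{"x":0,"y":0.01,"z":0.1,"yaw":0}]' -1 20; python3 -m inch '[{"x":0,"y":0,"z":0.15,"yaw":0},{"x":0,"y":0,"z":0.1,"yaw":0}]'; python3 -m inch '[{"x":0,"y":0,"z":0.1,"yaw":0},{"x":0,"y":0,"z":0,"yaw":0}]'; python3 look.py w19 .5172 .0796 .114 -100.4; python3 plate.py w19 | grep -v "0.00[78]"; python3 - <<'E'
from h import *
p,d=r.capture("scene");cv2.imwrite("pics/s19.png",cv2.resize(p[110:230,290:420,::-1],None,fx=4.5,fy=4.5))
E
```

```text
time_s: 40.45
tcp_pos: [0.5176, 0.0801, 0.1317]
eef_rot: [-177.0, -0.0, -100.3]
contact_force: [0.6, 0.7, -3.9]
gripper_width: 0.0158
time_s: 40.62
tcp_pos: [0.5188, 0.0807, 0.1256]
eef_rot: [-176.9, 0.1, -100.3]
contact_force: [-2.7, 3.1, -0.7]
gripper_width: 0.0157
time_s: 40.78
tcp_pos: [0.5192, 0.0813, 0.1228]
eef_rot: [-176.8, 0.1, -100.3]
contact_force: [-1.6, 1.4, -3.6]
gripper_width: 0.0161
cam [[-0.982, 0.159, 0.098, 0.499], [0.179, 0.953, 0.244, 0.015], [-0.055, 0.257, -0.965, 0.269], [0.0, 0.0, 0.0, 1.0]]
t 40.83 pos [0.5191 0.0813 0.1229] rot [-1.769e+02  1.000e-01 -1.003e+02] need x 0.08 y 0.06 z 0.36 yaw 0.03 F [-1.2  3.6 -4.4] w 0.0158
plate plane slope deg x,y [1.09 0.43] z at tcp 0.0971 34120
rect [array([0.5086, 0.0205]), array([0.107 , 0.1306]), np.float64(79.5388)]
hole [325.  67.] [array([ 0.499, -0.018]), array([0.0113, 0.0094]), np.float64(22.0091)]
hole [320.  51.] [array([ 0.5004, -0.0277]), array([0.0015, 0.0131]), np.float64(79.1752)]
```

View pics/s19.png

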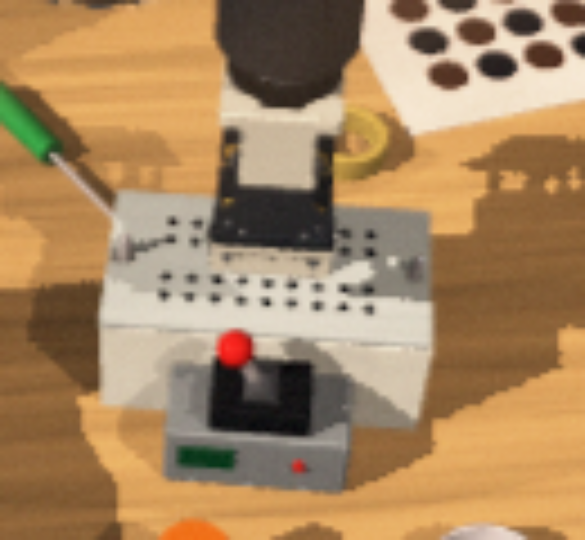

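The cover is nearly flat with both pins through it, at (125,245) and (410,262). Its top is at z 0.097 against 0.095 when seated. Releasing it.

```bash
python3 -m inch '[{"x":0,"y":0,"z":0.08,"yaw":0},{"x":0,"y":0,"z":0,"yaw":0},{"x":0,"y":0,"z":0,"yaw":0},{"x":0,"y":0,"z":0,"yaw":0},{"x":0,"y":0,"z":0,"yaw":0}]' -0.1; python3 -m inch '[{"x":0,"y":0,"z":-0.3,"yaw":0},{"x":0,"y":0,"z":-0.5,"yaw":0},{"x":0,"y":0,"z":-0.8,"yaw":0},{"x":0,"y":0,"z":-1,"yaw":0},{"x":0,"y":0,"z":0,"yaw":0}]'; python3 look.py w20 .6 .02 .16 -100.4; python3 - <<'E'
from h import *
ex=np.array([np.cos(np.radians(-10.4)),np.sin(np.radians(-10.4))]);ey=np.array([-ex[1],ex[0]])
def chk(n,p,d,c):
    X=cloud(c,d);L=X[...,:2]-[.518,.084];lx=L@ex;ly=L@ey;h=cv2.cvtColor(p,cv2.COLOR_RGB2HSV)
    for a in(-.05,.05):
        print(n,a,[(round(y,2),np.median(X[...,2][(abs(lx-a)<.012)&(abs(ly-y)<.012)&(X[...,2]<.11)&(h[...,2]>80)]).round(4)) for y in np.arange(-.1,.11,.05)])
f=np.load("w20.npz");chk("wrist",f['p'],f['d'],dict(mtx=f['mtx'],pose=f['pose']))
p,d=r.capture("scene");c=r.camera_info("scene");chk("scene",p,d,c)
h=cv2.cvtColor(p,cv2.COLOR_RGB2HSV);X=cloud(c,d)
m=((h[...,0]<6)|(h[...,0]>174))&(h[...,1]>170)&(h[...,2]>120)&(X[...,2]>.09)&(abs(X[...,1]-.05)<.08)
for a,q in blobs(m):print("ball",a,q,X[int(q[1]),int(q[0])],ray(c,q,.122))
E
```

```text
time_s: 41.3
tcp_pos: [0.5213, 0.081, 0.1227]
eef_rot: [-176.6, 0.2, -100.2]
contact_force: [-0.1, 0.1, 0.1]
gripper_width: 0.0382
time_s: 41.72
tcp_pos: [0.5172, 0.0807, 0.1917]
eef_rot: [-176.7, 0.0, -100.2]
contact_force: [0.7, 0.5, 0.6]
gripper_width: 0.0394
cam [[-0.982, 0.158, 0.101, 0.497], [0.178, 0.954, 0.242, 0.015], [-0.059, 0.256, -0.965, 0.338], [0.0, 0.0, 0.0, 1.0]]
t 41.77 pos [0.5165 0.0805 0.1898] rot [-176.8    0.  -100.3] need x 1.79 y -3.72 z 1.19 yaw 0.04 F [-0.2  1.1 -1.3] w 0.0395
wrist -0.05 [(np.float64(-0.1), np.float64(0.0948)), (np.float64(-0.05), np.float64(0.0949)), (np.float64(0.0), np.float64(0.0949)), (np.float64(0.05), np.float64(nan)), (np.float64(0.1), np.float64(nan))]
wrist 0.05 [(np.float64(-0.1), np.float64(0.0949)), (np.float64(-0.05), np.float64(0.095)), (np.float64(0.0), np.float64(0.095)), (np.float64(0.05), np.float64(nan)), (np.float64(0.1), np.float64(0.095))]
scene -0.05 [(np.float64(-0.1), np.float64(0.0961)), (np.float64(-0.05), np.float64(0.0966)), (np.float64(0.0), np.float64(0.0958)), (np.float64(0.05), np.float64(0.0963)), (np.float64(0.1), np.float64(0.096))]
scene 0.05 [(np.float64(-0.1), np.float64(0.0959)), (np.float64(-0.05), np.float64(0.0962)), (np.float64(0.0), np.float64(0.0962)), (np.float64(0.05), np.float64(0.0963)), (np.float64(0.1), np.float64(0.0959))]
ball 47 [341.9 187.1] [0.61872531 0.04474477 0.13031747] [[0.6127019  0.04857599 0.122     ]]
  return _methods._mean(a, axis=axis, dtype=dtype,
  ret = ret.dtype.type(ret / rcount)
```

The cover is flush: its top measures z 0.095 across the visible area. Now the lever.

```bash
python3 -m inch '[{"x":0.5,"y":-0.8,"z":0,"yaw":0},{"x":0.5,"y":-0.8,"z":0,"yaw":0},{"x":0.5,"y":-0.8,"z":0,"yaw":0},{"x":0.5,"y":-0.8,"z":0,"yaw":0},{"x":0.5,"y":-0.8,"z":0,"yaw":0}]' -1 30 >/dev/null; python3 -m inch '[{"x":0,"y":0,"z":0.4,"yaw":0},{"x":0,"y":0,"z":0.4,"yaw":0},{"x":0,"y":0,"z":0,"yaw":0}]'; python3 look.py w21 .607 .0015 .124 -100.4
```

```text
time_s: 42.48
tcp_pos: [0.6047, -0.0033, 0.1691]
eef_rot: [-177.1, -0.1, -100.2]
contact_force: [-0.5, 0.5, 0.0]
gripper_width: 0.0004
cam [[-0.983, 0.16, 0.093, 0.586], [0.178, 0.954, 0.241, -0.069], [-0.05, 0.254, -0.966, 0.316], [0.0, 0.0, 0.0, 1.0]]
t 42.53 pos [ 0.6046 -0.0031  0.1698] rot [-1.771e+02 -1.000e-01 -1.002e+02] need x -0.20 y -0.06 z 1.83 yaw 0.05 F [-0.1 -1.5  1.2] w 0.0009
```

View pics/w21.png

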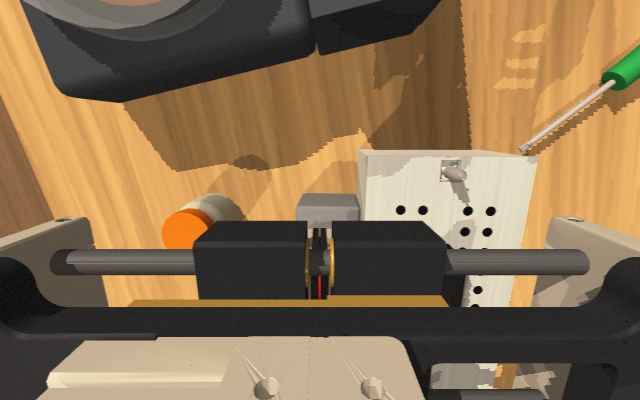

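The cover is on its pin at (453,172), the jar (185,225) is well clear below the gripper body, and the fingers are on the −y side of the ball. Descending, then pushing toward +y.

```bash
python3 -m inch '[{"x":0,"y":0,"z":0.5,"yaw":0},{"x":0,"y":0,"z":0.6,"yaw":0},{"x":0,"y":0,"z":0.6,"yaw":0},{"x":0,"y":0,"z":0,"yaw":0}]'; python3 -c "from h import *;plan(.607,.0015,.123,-100.4)"
```

```text
time_s: 42.87
tcp_pos: [0.6049, -0.0013, 0.1269]
eef_rot: [-177.1, -0.1, -100.0]
contact_force: [0.2, -0.1, 0.3]
gripper_width: 0.0005
t 42.87 pos [ 0.6049 -0.0013  0.1269] rot [-1.771e+02 -1.000e-01 -1.000e+02] need x -0.13 y -0.06 z 0.16 yaw 0.10 F [ 0.2 -0.1  0.3] w 0.0005
```

```bash
python3 -m inch '[{"x":-0.4,"y":0,"z":0.1,"yaw":0.1},{"x":-0.4,"y":0,"z":0,"yaw":0},{"x":-0.4,"y":0,"z":0,"yaw":0},{"x":-0.4,"y":0,"z":0,"yaw":0}]'; python3 -m inch '[{"x":-0.4,"y":0,"z":0,"yaw":0},{"x":-0.3,"y":0,"z":0,"yaw":0}]'; python3 -c "from h import *;plan(.6183,.0655,.123,-100.4)"
```

```text
time_s: 43.2
tcp_pos: [0.612, 0.0404, 0.1273]
eef_rot: [-177.0, -0.2, -100.4]
contact_force: [1.0, -3.3, 1.9]
gripper_width: 0.0004
time_s: 43.37
tcp_pos: [0.6161, 0.0605, 0.1289]
eef_rot: [-176.9, -0.1, -100.3]
contact_force: [0.3, -2.1, -1.3]
gripper_width: 0.0005
t 43.37 pos [0.6161 0.0605 0.1289] rot [-1.769e+02 -1.000e-01 -1.003e+02] need x -0.21 y -0.05 z 0.24 yaw 0.02 F [ 0.3 -2.1 -1.3] w 0.0005
```

```bash
python3 -m inch '[{"x":-0.2,"y":0,"z":0.1,"yaw":0}]';python3 -m inch '[{"x":-0.12,"y":0,"z":0,"yaw":0}]';python3 -m inch '[{"x":-0.12,"y":0,"z":0,"yaw":0}]'
```

```text
time_s: 43.45
tcp_pos: [0.6171, 0.0654, 0.1275]
eef_rot: [-176.9, -0.3, -100.2]
contact_force: [-6.9, -32.7, 26.4]
gripper_width: 0.0008
time_s: 43.53
tcp_pos: [0.6168, 0.0654, 0.1281]
eef_rot: [-177.0, -0.7, -100.2]
contact_force: [4.8, -31.6, 0.1]
gripper_width: 0.0005
time_s: 43.62
tcp_pos: [0.6167, 0.0651, 0.1282]
eef_rot: [-177.1, -1.0, -100.2]
contact_force: [4.4, -20.5, -1.5]
gripper_width: 0.0009
```

The lever has reached its stop. Backing off, going up and clear, then a final check.

```bash
python3 -m inch '[{"x":0.4,"y":0,"z":-0.2,"yaw":0},{"x":0.3,"y":0,"z":-0.8,"yaw":0},{"x":0,"y":0,"z":-1,"yaw":0},{"x":0,"y":0,"z":-1,"yaw":0},{"x":0,"y":0,"z":-1,"yaw":0}]'; python3 -m inch '[{"x":1,"y":0.8,"z":-0.3,"yaw":0},{"x":1,"y":0.8,"z":0,"yaw":0},{"x":1,"y":0.8,"z":0,"yaw":0},{"x":1,"y":0.8,"z":0,"yaw":0},{"x":1,"y":0.8,"z":0,"yaw":0}]'; python3 -m inch '[{"x":1,"y":0.8,"z":0,"yaw":0},{"x":1,"y":0.5,"z":0,"yaw":0},{"x":0,"y":0,"z":0,"yaw":0},{"x":0,"y":0,"z":0,"yaw":0},{"x":0,"y":0,"z":0,"yaw":0}]'; python3 - <<'E'
from h import *
ex=np.array([np.cos(np.radians(-10.4)),np.sin(np.radians(-10.4))]);ey=np.array([-ex[1],ex[0]])
for n in("top","scene"):
    p,d=r.capture(n);c=r.camera_info(n);cv2.imwrite(f"pics/{n}F.png",p[:,:,::-1])
    X=cloud(c,d);L=X[...,:2]-[.518,.084];lx=L@ex;ly=L@ey;h=cv2.cvtColor(p,cv2.COLOR_RGB2HSV)
    m=((h[...,0]<6)|(h[...,0]>174))&(h[...,1]>170)&(h[...,2]>120)&(X[...,2]>.09)&(abs(X[...,1]-.06)<.09)
    for a,q in blobs(m):
        P=ray(c,q,.122)[0];print(n,"ball",a,q,P.round(4),"local y",((P[:2]-[.518,.084])@ey).round(4))
    for a in(-.05,.05): print(n,a,[np.median(X[...,2][(abs(lx-a)<.012)&(abs(ly-y)<.012)]).round(4) for y in np.arange(-.1,.11,.05)])
    b=(h[...,0]>105)&(h[...,0]<130)&(h[...,1]>90)&(h[...,2]>100)&(X[...,2]<.125)&(X[...,1]>-.4)&(X[...,2]>.09)
    for a,q in blobs(b):print(n,"blue",a,X[int(q[1]),int(q[0])].round(3))
E
python3 -c "
import cv2,numpy as np
a=cv2.imread('pics/topF.png')[110:290,120:520];b=cv2.imread('pics/sceneF.png')[120:300,170:570]
cv2.imwrite('pics/F.png',cv2.resize(np.vstack([a,b]),None,fx=1.6,fy=1.6))"
```

```text
time_s: 44.03
tcp_pos: [0.6052, 0.0498, 0.2243]
eef_rot: [-177.8, -1.3, -100.2]
contact_force: [0.5, 0.4, 0.0]
gripper_width: 0.0005
time_s: 44.45
tcp_pos: [0.4885, -0.0512, 0.2364]
eef_rot: [-177.0, -0.8, -99.8]
contact_force: [0.5, -0.7, 0.7]
gripper_width: 0.0002
time_s: 44.87
tcp_pos: [0.4417, -0.0969, 0.237]
eef_rot: [-176.8, -0.4, -99.9]
contact_force: [0.5, 0.7, -0.4]
gripper_width: 0.0
top ball 61 [286.9 194.4] [0.623 0.085 0.122] local y 0.0199
top -0.05 [np.float64(0.6198), np.float64(0.0942), np.float64(0.0951), np.float64(0.0947), np.float64(0.0942)]
top 0.05 [np.float64(0.0944), np.float64(0.0944), np.float64(0.094), np.float64(0.0944), np.float64(0.0942)]
top blue 60 [ 0.547 -0.295  0.111]
scene ball 49 [355.4 188.3] [0.6207 0.0888 0.122 ] local y 0.0233
scene -0.05 [np.float64(0.5949), np.float64(0.0964), np.float64(0.0959), np.float64(0.0965), np.float64(0.0961)]
scene 0.05 [np.float64(0.0959), np.float64(0.096), np.float64(0.0957), np.float64(0.0964), np.float64(0.0956)]
scene blue 29 [ 0.546 -0.299  0.11 ]
```

```bash
python3 - <<'E'
import cv2,numpy as np
from h import *
a=cv2.imread("pics/top0.png");b=cv2.imread("pics/topF.png")
print("diff bowl",np.abs(a[138:175,226:265].astype(int)-b[138:175,226:265]).mean(),"jar",np.abs(a[143:172,305:333].astype(int)-b[143:172,305:333]).mean())
r.close_job();print(r.get_state()['time_s'])
E
```

```text
diff bowl 10.838761838761839 jar 9.66256157635468
the job is handed in; nothing more can be done
the job is handed in; nothing more can be done
```

The job is done and handed in, at about 45 s on the robot's clock. All three pink cartridges are in the well, the cover is on and the heat lever is over.

**Cartridges:** I released each of the three pinks with a press of about 20–26 N at the stop; 10 N would have been plenty. Two stand upright in the well. The first touched the well's end wall while going in and tipped over, so it lies flat on the floor, well below the rim.

**Cover:** I lowered it over both pins. Before the lever was thrown its top measured 0.095 m all over where visible, which is flush. After that, the top and scene cameras read 0.094–0.0965 m, except one corner hidden by the arm.

**Lever:** I pushed it to its stop with the side of the closed fingers, at about 30 N. The ball now sits about 21 mm to the +y side, the full "on" position.

**Blue cartridge:** It is still latched, with its dome top at 0.110 m.

**Checks that were weaker or failed:**
- **Last picture:** The viewer had reached its limit of 16, so the final check rests on measurements only.
- **Jar and bowl:** I didn't measure their positions. I compared the top view before and after, and the average difference was about 10 grey levels, which doesn't prove they stayed still. I felt no contact near them.
- **Tool tilt:** The tool gradually tilted by up to about 7° during the run. That tilted the cover by about 6° on the way over, until it lay flat on the pins and rim.

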